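Pack a sprayer repair kit and snap its lid shut

TASK

Pack the sprayer repair kit: put the brass nozzle, the black ribbed filler cap and the metal tube coupling, in any order, into the round white tub that is fixed on the counter. Then take the tub's lid by its bar handle, set it on the tub and press it straight down until it snaps under all the clips and sits fully home on the rim, and finish still holding it there with a steady downward push of about 10 newtons: do not let go or back off. Leave the bottle, the jar and the tape ring alone.

Things in the scene. Friction and masses are not known exactly. Their poses are not given: they have to be found in the camera images.
- tub: Round white open tub, fixed on a 200 x 200 x 4 mm plywood base. Origin: centre of its underside, z up. Inner floor 6 mm up, rim 68 mm up; outer radius 74 mm, inner radius 69 mm. Four grey sprung clips stand round it at 45, 135, 225 and 315 degrees in its x-y frame, reaching out to 93 mm from the axis; their tops are 84 mm above the counter.
- tub_rim (a point): Centre of the tub's mouth, in the plane of the rim, 68 mm above the counter; z up along the tub's axis. Each clip carries a round bead facing the axis (radius 7 mm, centre 9 mm above the rim and 83.5 mm from the axis) that gives way outward by up to 6 mm against a spring.
- lid: Loose round white lid, 80 to 170 g, lying handle up. Origin: centre of its underside, z up. From below: a solid plug 15 mm high (radius 61 mm, widening to 66.5 mm in its lowest 6 mm) that enters the tub; a flat rim disc, radius 78 mm, 4 mm thick (15 to 19 mm above the origin); on its middle a straight bar handle 60 mm long (lid's x), 16 mm wide (lid's y), 28 mm high. Any lid yaw fits the tub.
- lid_handle (a point): Centre of the lid's bar handle (half-way up it), 33 mm above the lid's origin, 14 mm above the disc's top face; same axes as the lid. Pinch the bar from above across its 16 mm width (lid's y).
- lid_rim (a point): Centre of the underside of the lid's rim disc, 15 mm above the lid's origin; fully home it coincides with tub_rim. Lowered level, the disc meets the beads about 12 mm above home; the resistance climbs to some 6-10 N (20 N or a jam if off-centre by over 2 mm), drops away about 8 mm above home, and from about 3 mm the beads close over the disc and drive it home.
- nozzle_mid (a point): Centre (half-way up) of the loose brass spray nozzle that stands upright: 44 mm high, foot flange 30 mm diameter up to 8 mm, body 24 mm diameter up to 37 mm, then a tapered tip; 40 to 85 g.
- cap_mid (a point): Centre (half-way up) of the loose black ribbed filler cap: a solid round cap 40 mm diameter, 44 mm high; 40 g.
- coupling_mid (a point): Centre (half-way up) of the loose plain metal tube coupling that stands upright: 30 mm outer and 18 mm inner diameter, 44 mm high; 50 g.
- bottle: Bystander, leave alone: white bottle with a green cap, 60 mm diameter, 150 mm high. Origin: centre of its underside.
- jar: Bystander, leave alone: low amber jar with a white cap, 60 mm diameter, 75 mm high. Origin: centre of its underside.
- tape: Bystander, leave alone: brown ring like an empty tape core lying flat, 96 mm diameter, 24 mm high. Origin: centre of its underside.
Things that resemble listed ones, but are neither listed nor needed, are in the scene too. Leave any brown or turquoise look-alike of the lid alone.

How it is judged (in metres and radians):
On the way, in this order (a step that is already met when the one before it is completed fails the run):
1. the nozzle, the cap and the coupling are all in the tub, let go of (horizontal distance between each of nozzle_mid, cap_mid, coupling_mid and tub_rim below 0.066 m and z of each of nozzle_mid, cap_mid, coupling_mid in the frame of tub_rim below -0.015 m and contact force between the fingers and nozzle below 0.2 N and contact force between the fingers and cap below 0.2 N and contact force between the fingers and coupling below 0.2 N), for 0.2 s.
2. the lid has snapped home on the rim and is pressed down (z of lid_rim in the frame of tub_rim below 0.003 m and horizontal distance between lid_rim and tub_rim below 0.005 m and angle between lid_rim's own z axis and vertical below 0.05 rad and contact force between lid and tub above 6 N and contact force between any of the fingers, the arm and lid above 3 N), for 0.2 s.
At the end, for the whole second after the job is handed in: All three spares in the tub (within 66 mm of its axis, centres 15 mm or more below the rim); lid home (within 3 mm of the rim, 5 mm of centre, 0.05 rad of level), at rest, and through the last second pressed on the tub with over 6 N by the robot (over 3 N robot to lid) (all of step 2 and horizontal distance between each of nozzle_mid, cap_mid, coupling_mid and tub_rim below 0.066 m and z of each of nozzle_mid, cap_mid, coupling_mid in the frame of tub_rim below -0.015 m and linear speed of lid below 0.02 m/s); the arm keeps its last pose, push and grip.
It fails at once if the bottle is pushed more than 30 mm or tipped over (distance of bottle from where it was at the start of the episode above 0.03 m or angle between bottle's own z axis and vertical above 0.5 rad).
It fails at once if the jar is pushed more than 30 mm or tipped over (distance of jar from where it was at the start of the episode above 0.03 m or angle between jar's own z axis and vertical above 0.5 rad).
It fails at once if the tape is pushed more than 30 mm or tipped over (distance of tape from where it was at the start of the episode above 0.03 m or angle between tape's own z axis and vertical above 0.5 rad).
It also fails if it takes over 72 s, if anything falls off the work surface, if the arm or the gripper's body presses on something with over 40 N, if the wrist force passes 120 N, or if a joint passes its speed limit or range.

ROBOT

A 7-joint arm with a two-finger parallel gripper is mounted at the origin on the work surface. World frame = base frame: x ahead of the robot, y to its left, z up, the work surface at z = 0. Lengths are in mm, angles in degrees, forces in N, time in s.
With the tool pointing down it reaches from about 350 to 900 mm from the base axis. Payload 19.9 kg.
Tool frame: the origin (TCP) lies midway between the tips of the shut fingers; the grasp point (between the pads) lies 19 mm behind it; x points along the fingers, z is the direction in which the jaws open and shut, and the axes are right-handed (so a half turn about x gives the same grasp; the last joint's range is limited). The gripper opens to 94 mm and grips with 3 to 60 N. Pads are 16 mm wide; open, the fingers measure 119 mm over their backs; the gripper's body (75 mm by 177 mm) begins 78 mm behind the grasp point.
Start: joints at [-73.539, 23.915, -0.59, 92.452, 0.269, 63.638, -3.037], TCP at [201.806, 591.501, 205.425] pointing down, gripper open.
Joint ranges: [-161.28, 161.28], [-22.2, 115.67], [-73.04, 71.86], [3.21, 147.25], [-68.34, 248.33], [10.77, 114.83], [-161.83, 161.83]. Speed limits (degrees/s): [108.29, 108.29, 136.94, 136.94, 172.46, 172.46, 172.46].

INTERFACE

Orientations are given as a 3x3 rotation matrix whose columns are the frame's x, y, z axes.
In Python, from workcell import read_state, eyes, order gives the robot as it stands.
- The arm moves only by the tool arm_command, never from a script. Its argument "motion" is one flat list of numbers, 7 for each row, row after row: the finger opening in m, from 0 to 0.094, then the shift along the tool's x, y, z in m, then the turn, a rotation vector about the tool's x, y, z in degrees. In form: [gripper, x, y, z, wx, wy, wz, gripper, x, y, z, wx, wy, wz, ...]. A call has 1 to 12 rows; each row shifts and turns the commanded pose from where the row before left it, along the tool's axes as they then stand; what a row does not reach is not made up. A row lasts 1/10 s, in which the tool goes at most 50 mm and 8.59 degrees, less where a joint would pass 70% of its speed; a pose out of reach is approached as far as the arm can. A call with a gripper value outside its range is refused whole. The fingers move at their own pace and stop on an object; "newtons" is the grip in N (left out, the last holds). Time passes only in rows, so rows that do not move let the fingers close. It gives the time, the measured TCP pose, the force and the opening at its end, in the units of the state.
- read_state(): the state, without advancing time (a new reading comes with each control period).
- eyes.snapshot(name): name is "side" or "top"; returns the picture (420x560x3 uint8, blue, green, red); there is no depth.
- eyes.get_calibration(name): a dict with "fx", "fy", "cx", "cy" (pixels), "extrinsics" (4x4, takes a point from camera to world coordinates). Camera axes: x right, y down, z forward; pixel columns grow to the right and rows downward; lengths in mm; the calibration is good to about 2 mm. A picture is of the moment at which its call begins. get_calibration takes no time and is no camera call.
- order.close_job(): hands the job in, once; it reports no verdict.
The state is a dict: "t": time; "qpos": joint angles; "joint_vel": joint speeds; "joint_torque": joint torques, N m; "eef_pos": TCP position; "eef_rot": TCP orientation; "force": force on the tool from outside, world axes, zero at the start; "ft_torque": the same for the moment, N m; "opening": finger opening in mm.
Only numpy, scipy, OpenCV 4.12 (cv2) and the standard library are available. Lean on these libraries where they do the work, as an engineer would, in place of code of your own. Each camera call takes 0.05 s, during which the arm holds its last target.

## Working session

There is one attempt and no reset: what is moved stays moved. The work goes in short steps, Python scripts to look and compute and a tool call to move; the robot and the scene stay as the last step left them, time stands still between calls to the robot, and variables do not carry over. Pictures are saved under pics/ and viewed, and the job is handed in when it is done.

Besides the shell and the picture viewer there is one more tool, called as name(argument=value, ...), one argument or row to a line, values as JSON. arm_command: Moves the arm, as the interface text tells. Its arguments: {"type":"object","properties":{"motion":{"type":"array"},"newtons":{"type":"number"}},"required":["motion"]}

```bash
mkdir -p pics; ls; python3 - <<'E'
from workcell import read_state, eyes, order
import cv2,numpy as np
s=read_state();print(s)
for n in ("top","side"):
    im=eyes.snapshot(n);cv2.imwrite(f"pics/{n}0.png",im);c=eyes.get_calibration(n);print(c)
E
```

```text
pics
{'t': 0.0, 'qpos': array([-73.53809686,  23.94733719,  -0.59113575,  92.48568129,
         0.26888718,  63.63995315,  -3.03630461]), 'joint_vel': array([-0.08368145,  0.02816343, -0.0542315 ,  0.05125836, -0.10084109,
        0.0068664 ,  0.00618092]), 'joint_torque': array([ 1.73435470e-03, -8.51241803e+01,  6.39569554e-01, -4.25996232e+01,
       -4.88299294e-02,  1.86090439e-02,  4.71332328e-05]), 'eef_pos': array([201.70214104, 591.14473279, 204.83172771]), 'eef_rot': array([[-3.26102497e-04, -9.46433839e-01,  3.22897633e-01],
       [-1.20627757e-03,  3.22897788e-01,  9.46433074e-01],
       [-9.99999219e-01, -8.08699855e-05, -1.24695969e-03]]), 'force': array([ 0.71186754, -0.14037205, -0.34775877]), 'ft_torque': array([-0.00403776,  0.01780829,  0.02869875]), 'opening': 93.76016192583246}
{'fx': 416.819587696573, 'fy': 416.819587696573, 'cx': 278.31181799370984, 'cy': 212.68801828811021, 'extrinsics': array([[-3.64109091e-02, -9.76440020e-01,  2.12694931e-01,
         3.07067175e+02],
       [-9.99330588e-01,  3.63330645e-02, -4.27596938e-03,
         1.09410112e+01],
       [-3.55263101e-03, -2.12708242e-01, -9.77109299e-01,
         1.30820032e+03],
       [ 0.00000000e+00,  0.00000000e+00,  0.00000000e+00,
         1.00000000e+00]])}
{'fx': 442.3676472145882, 'fy': 442.3676472145882, 'cx': 277.2237555910635, 'cy': 210.61476711362664, 'extrinsics': array([[ 7.54679942e-01, -4.89218657e-01,  4.37176499e-01,
         7.40423752e+01],
       [-6.56077096e-01, -5.58059236e-01,  5.08067646e-01,
        -5.67117785e+02],
       [-4.58578853e-03, -6.70249950e-01, -7.42121267e-01,
         9.19108045e+02],
       [ 0.00000000e+00,  0.00000000e+00,  0.00000000e+00,
         1.00000000e+00]])}
```

View pics/top0.png

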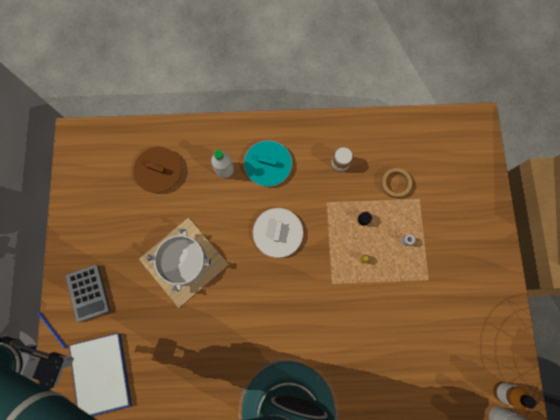

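View pics/side0.png

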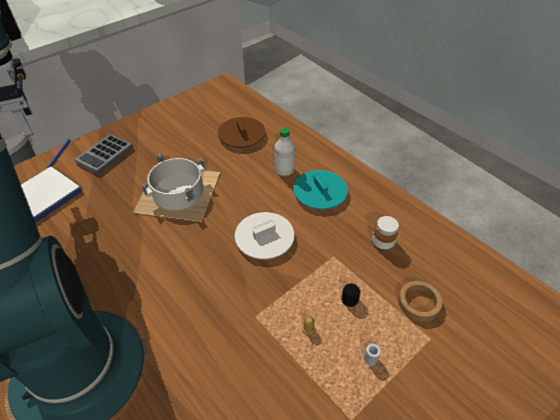

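The top view shows the tub at (181,261), the white lid (278,233), look-alike lids in brown (159,170) and turquoise (268,163), the cap (365,218), the coupling (410,240) and the nozzle (365,259). I'll take enlarged crops to measure and confirm these.

```bash
cat > h.py <<'E'
import numpy as np,cv2
from workcell import read_state, eyes, order
def ray(n,u,v):
    c=eyes.get_calibration(n);E=c["extrinsics"]
    d=E[:3,:3]@np.array([(u-c["cx"])/c["fx"],(v-c["cy"])/c["fy"],1]);return E[:3,3],d
def onz(n,u,v,z):
    o,d=ray(n,u,v);return (o+d*(z-o[2])/d[2])
def proj(n,p):
    c=eyes.get_calibration(n);E=c["extrinsics"];q=E[:3,:3].T@(np.array(p,float)-E[:3,3])
    return np.array([c["fx"]*q[0]/q[2]+c["cx"],c["fy"]*q[1]/q[2]+c["cy"]])
def tri(pa,pb):
    o1,d1=ray("top",*pa);o2,d2=ray("side",*pb)
    A=np.array([d1,-d2]).T;t=np.linalg.lstsq(A,o2-o1,rcond=None)[0]
    a=o1+t[0]*d1;b=o2+t[1]*d2;return (a+b)/2,np.linalg.norm(a-b)
E
python3 - <<'E'
import cv2
t=cv2.imread("pics/top0.png");s=cv2.imread("pics/side0.png")
R=lambda a:cv2.resize(a,None,fx=4,fy=4,interpolation=cv2.INTER_CUBIC)
cv2.imwrite("pics/c_tub_lid.png",R(t[170:310,130:320]))
cv2.imwrite("pics/c_parts.png",R(t[150:290,320:440]))
cv2.imwrite("pics/c_side_parts.png",R(s[270:380,270:440]))
cv2.imwrite("pics/c_side_lid.png",R(s[140:275,130:310]))
E
```

```text
(no output)
```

View pics/c_tub_lid.png

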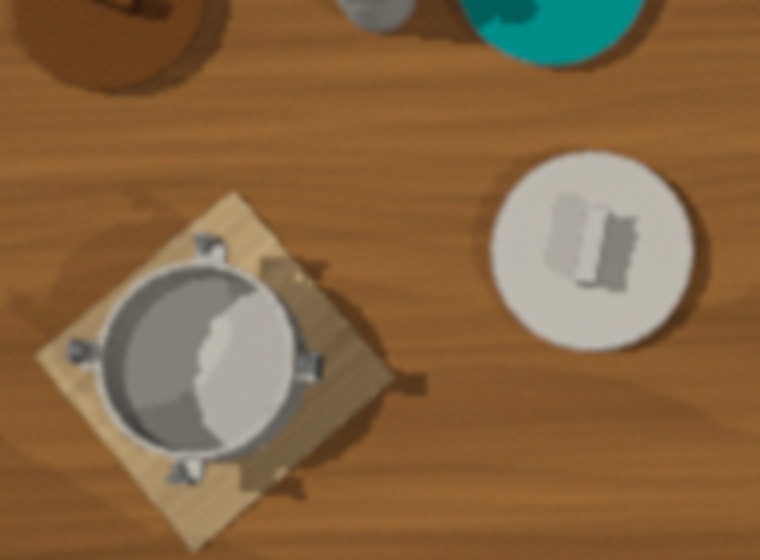

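View pics/c_parts.png

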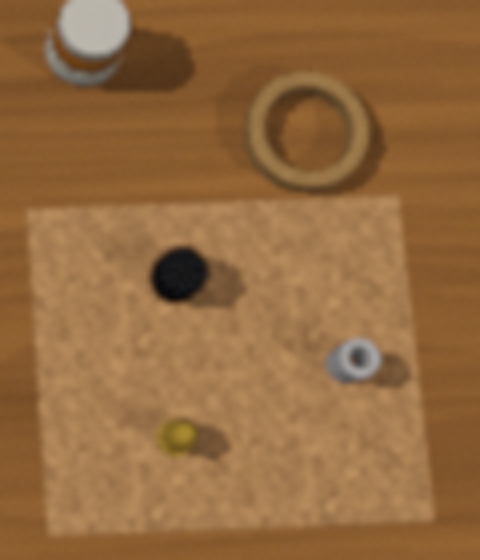

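View pics/c_side_parts.png

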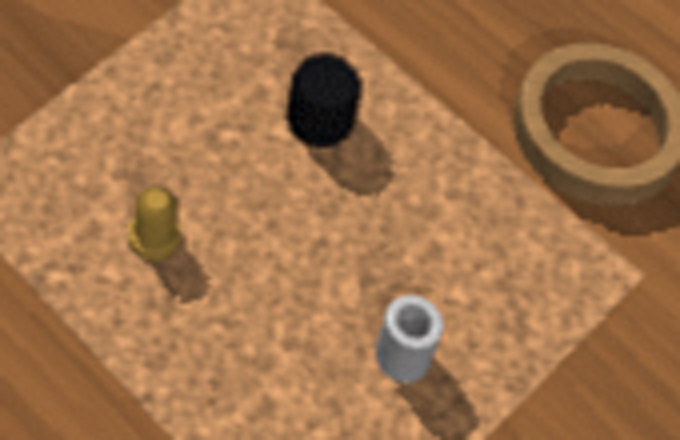

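View pics/c_side_lid.png

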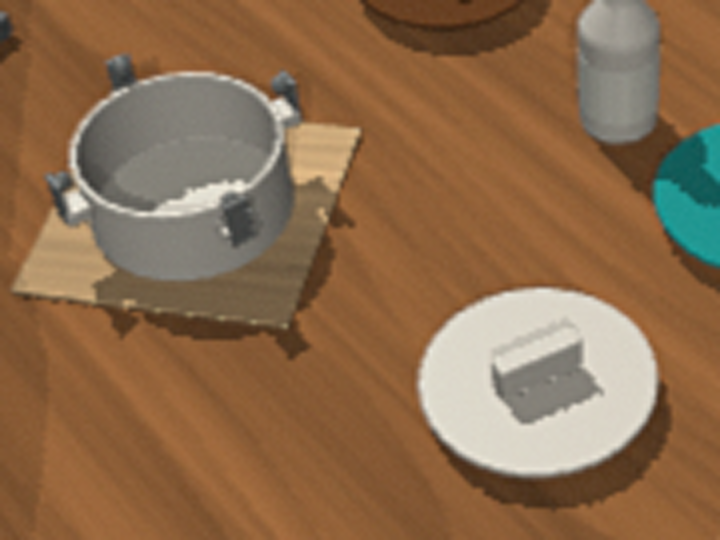

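The crops confirm the white lid at top (278,233), side (265,237), with its handle up. The nozzle, cap and coupling all stand upright, and no other candidates match them. Next I'll measure positions.

```bash
cat > m.py <<'E'
from h import *
from scipy.optimize import least_squares
im={n:cv2.imread(f"pics/{n}0.png") for n in("top","side")}
def big(mask,box):
    m=np.zeros_like(mask);x0,y0,x1,y1=box;m[y0:y1,x0:x1]=mask[y0:y1,x0:x1]
    m=cv2.morphologyEx(m,cv2.MORPH_OPEN,np.ones((2,2),np.uint8))
    cs,_=cv2.findContours(m,cv2.RETR_EXTERNAL,cv2.CHAIN_APPROX_NONE);c=max(cs,key=cv2.contourArea);return c
def hsv(n):return cv2.cvtColor(im[n],cv2.COLOR_BGR2HSV)
def fit(P,R):
    f=lambda p:np.hypot(P[:,0]-p[0],P[:,1]-p[1])-p[2]
    return least_squares(f,[*P.mean(0),R],loss="soft_l1",f_scale=1.5)
E
python3 - <<'E'
from m import *
# lid
for n,b in(("top",(245,200,312,265)),("side",(228,205,304,270))):
    H=hsv(n);m=((H[...,1]<60)&(H[...,2]>90)).astype(np.uint8)
    c=big(m,b);P=np.array([onz(n,u,v,18)[:2] for u,v in c[:,0]]);r=fit(P,78);print("lid",n,cv2.contourArea(c),r.x.round(1),np.abs(r.fun).mean().round(2))
# tub
for n,b in(("top",(140,220,225,305)),("side",(138,150,210,215))):
    H=hsv(n);m=((H[...,1]<50)).astype(np.uint8)
    c=big(m,b);P=np.array([onz(n,u,v,68)[:2] for u,v in c[:,0]])
    cam=eyes.get_calibration(n)["extrinsics"][:2,3]
    c0=P.mean(0)
    for it in range(6):
        d=P-c0;rr=np.hypot(*d.T);far=(d@(c0-cam))>0
        if n=="side": far=(d@(c0-cam))/rr/np.linalg.norm(c0-cam)>-0.2
        Q=P[far&(np.abs(rr-74)<(9 if it<3 else 4))];f=lambda p:np.hypot(Q[:,0]-p[0],Q[:,1]-p[1])-74
        r=least_squares(f,c0,loss="soft_l1",f_scale=1);c0=r.x
    print("tub",n,c0.round(1),len(Q),np.abs(f(c0)).mean())
# parts
px={}
for k,bt,bs in(("cap",(352,206,380,230),(338,280,364,310)),("coupling",(400,230,418,249),(360,340,384,368)),("nozzle",(357,250,373,268),(298,312,318,338))):
    out=[]
    for n,b in(("top",bt),("side",bs)):
        H=hsv(n);h,s,v=[H[...,i].astype(int) for i in range(3)]
        if k=="cap":m=(v<45)
        elif k=="coupling":m=(s<70)
        else:m=(h>=20)&(h<40)&(s>150)
        c=big(m.astype(np.uint8),b);M=cv2.moments(c);u,vv=M["m10"]/M["m00"],M["m01"]/M["m00"];out.append((u,vv))
        print(k,n,round(u,1),round(vv,1),cv2.boundingRect(c),onz(n,u,vv,24 if n=="top" else 22).round(1))
    print(*tri(*out))
E
```

```text
lid top 1891.0 [522.5   6.9  77.4] 0.75
lid side 2148.0 [524.2   5.4  77.3] 0.8
tub top [442.5 302.8] 60 1.048875617659547
tub side [445.4 298.6] 66 1.3829538631112468
cap top 365.4 219.4 (360, 214, 12, 12) [ 555.  -267.2   24. ]
cap side 351.4 295.8 (343, 285, 18, 23) [ 557.2 -268.2   22. ]
[ 556.00294345 -268.04770686   22.59340839] 1.748254795195452
coupling top 409.1 240.7 (403, 236, 13, 10) [ 482.7 -397.1   24. ]
coupling side 372.8 355.2 (365, 345, 17, 22) [ 484.6 -395.5   22. ]
[ 482.4166108  -396.3253468    26.51966419] 0.20944890650726627
nozzle top 364.8 259.9 (361, 256, 9, 9) [ 428.2 -254.9   24. ]
nozzle side 309.1 326.8 (304, 318, 12, 18) [ 428.8 -260.2   22. ]
[ 430.1823576  -257.40796663   15.35096195] 2.636242858492931
```

```bash
python3 - <<'E'
from m import *
a=onz("top",279.75,221.5,47);b=onz("top",276.25,241.5,47);print(a,b,(a+b)/2,np.degrees(np.arctan2(*(a-b)[[1,0]])))
q=lambda u,v:(u/4+130,v/4+140)
a=onz("side",*q(577,325),47);b=onz("side",*q(494,361),47);print(a,b,(a+b)/2,np.degrees(np.arctan2(*(a-b)[[1,0]])))
R=read_state()["eef_rot"];print("toolz ang",np.degrees(np.arctan2(R[1,2],R[0,2])),"y ang",np.degrees(np.arctan2(R[1,1],R[0,1])))
p=read_state()["eef_pos"]
for t in ([420,120,205],[429,-257,205]):
    print(np.round(R.T@(np.array(t)-p),1));p=np.array(t)
# bystanders & clip tops
for n,P in(("top",[(209,243),(78,350),(313,362),(187,472)]),):
    for u,v in P: print("clip",onz(n,u/4+130,v/4+170,80).round(1))
for P in [(121,68),(287,88),(58,185),(238,208)]: print("clipS",onz("side",*q(*P),80).round(1))
cv2.imwrite("pics/lidz.png",cv2.resize(im["top"][215:250,260:300],None,fx=16,fy=16,interpolation=cv2.INTER_CUBIC))
cv2.imwrite("pics/tubz.png",cv2.resize(im["side"][150:215,138:214],None,fx=9,fy=9,interpolation=cv2.INTER_CUBIC))
E
```

```text
[553.6575105    2.00393398  47.        ] [491.93761745  14.9831952   47.        ] [522.79756398   8.49356459  47.        ] -11.875856549624963
[557.53122894   6.91672525  47.        ] [497.86308396  18.88196623  47.        ] [527.69715645  12.89934574  47.        ] -11.339117108177147
toolz ang 71.1595460878966 y ang 161.1595523768645
[ 3.000e-01 -3.587e+02 -3.755e+02]
[   0.4 -130.3 -353.9]
clip [529.9 294.6  80. ]
clip [453.4 390.2  80. ]
clip [438.1 216.9  80. ]
clip [361.7 308.4  80. ]
clipS [451.7 385.9  80. ]
clipS [529.2 289.1  80. ]
clipS [357.4 309.9  80. ]
clipS [436.6 211.6  80. ]
```

View pics/lidz.png

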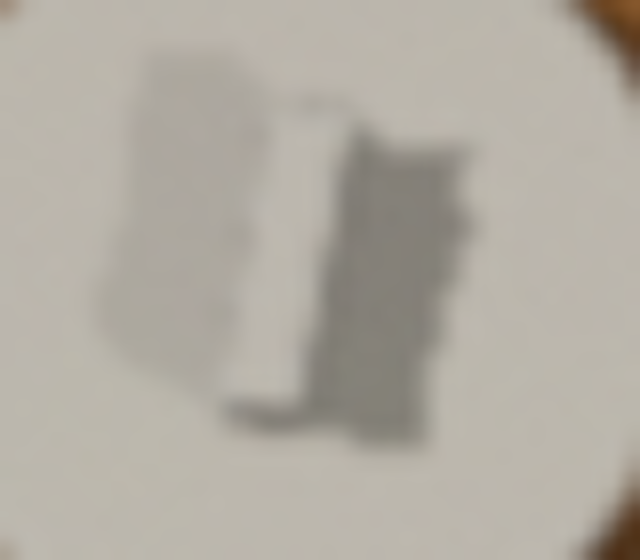

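View pics/tubz.png

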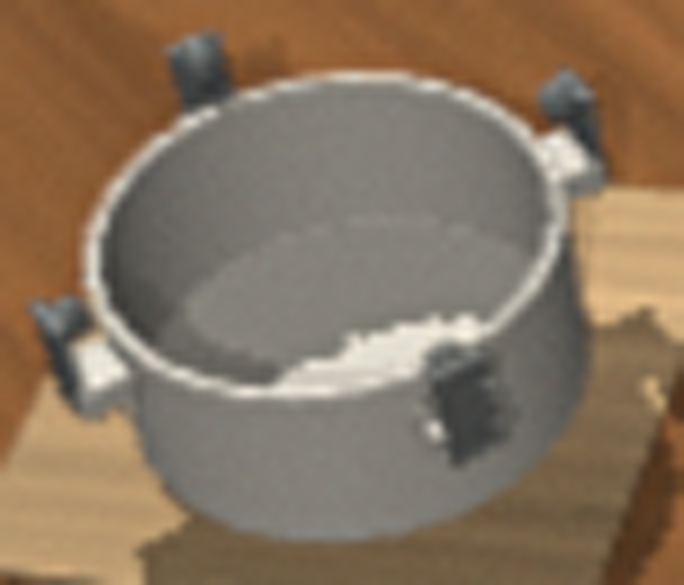

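```bash
cat >> h.py <<'E'
def plan(wps,p=None,R=None):
    s=read_state();p=s["eef_pos"] if p is None else np.array(p,float);R=s["eef_rot"] if R is None else R
    for w in wps:
        d=R.T@(np.array(w,float)-p);print(w,d.round(1),"rows",np.ceil(np.linalg.norm(d)/45));p=np.array(w,float)
def Rd(a):
    a=np.radians(a);x=np.array([0,0,-1.]);z=np.array([np.cos(a),np.sin(a),0]);return np.array([x,np.cross(z,x),z]).T
E
python3 - <<'E'
from m import *
plan([[420,120,205],[429,-257,150],[429,-257,11]],R=Rd(78.4))
for n in("top","side"):
    H=hsv(n)
    for c0 in [np.array([444.,301.])]:
      for it in range(5):
        P=[];W=[]
        for v in range(140,320):
            for u in range(130,240):
                p=onz(n,u,v,68)[:2];r=np.hypot(*(p-c0))
                if 66<r<77 and H[v,u,1]<35 and H[v,u,2]>165:P.append(p)
        P=np.array(P);f=lambda p:np.hypot(P[:,0]-p[0],P[:,1]-p[1])-71.5
        r=least_squares(f,c0,loss="soft_l1",f_scale=1.5);c0=r.x
      a=np.degrees(np.arctan2(*(P-c0).T[::-1]));print(n,c0.round(2),len(P),np.histogram(a,8,(-180,180))[0],np.abs(f(c0)).mean())
E
```

```text
[420, 120, 205] [-1.000e-01 -3.086e+02 -4.177e+02] rows 12.0
[429, -257, 150] [  55.   -84.6 -367.5] rows 9.0
[429, -257, 11] [139.   0.   0.] rows 4.0Traceback (most recent call last):
  File "<stdin>", line 10, in <module>
  File "h.py", line 7, in onz
    o,d=ray(n,u,v);return (o+d*(z-o[2])/d[2])
        ~~~^^^^^^^
  File "h.py", line 4, in ray
    c=eyes.get_calibration(n);E=c["extrinsics"]
ValueError: time passes only in moves, steps and waits
```

```bash
cat > fixh.py <<'E'
import pickle
from workcell import eyes
pickle.dump({n:eyes.get_calibration(n) for n in("top","side")},open("cal.pkl","wb"))
s=open("h.py").read().replace("eyes.get_calibration(n)","CAL[n]").replace("def ray","import pickle\nCAL=pickle.load(open('cal.pkl','rb'))\ndef ray",1);open("h.py","w").write(s)
E
python3 fixh.py
cat > rim.py <<'E'
from m import *
for n in("top","side"):
    H=hsv(n);c0=np.array([444.,301.])
    for it in range(5):
        P=[]
        for v in range(140,320):
            for u in range(130,240):
                p=onz(n,u,v,68)[:2];r=np.hypot(*(p-c0))
                if 66<r<77 and H[v,u,1]<35 and H[v,u,2]>165:P.append(p)
        P=np.array(P);f=lambda p:np.hypot(P[:,0]-p[0],P[:,1]-p[1])-71.5
        r=least_squares(f,c0,loss="soft_l1",f_scale=1.5);c0=r.x
    a=np.degrees(np.arctan2(*(P-c0).T[::-1]));print(n,c0.round(2),len(P),np.histogram(a,8,(-180,180))[0],np.abs(f(c0)).mean())
E
python3 rim.py
```

```text
top [448.9  311.66] 178 [33 63 50 18  2  3  7  2] 2.3201794163574783
side [446.14 308.32] 143 [23 37 20 23 10  7 10 13] 1.5160771895451688
```

arm_command(
  motion=[0.094, 0, -0.026, -0.035, -7.2, 0, 0, 0.094, 0, -0.026, -0.035, 0, 0, 0, 0.094, 0, -0.026, -0.035, 0, 0, 0, 0.094, 0, -0.026, -0.035, 0, 0, 0, 0.094, 0, -0.026, -0.035, 0, 0, 0, 0.094, 0, -0.026, -0.035, 0, 0, 0, 0.094, 0, -0.026, -0.035, 0, 0, 0, 0.094, 0, -0.026, -0.035, 0, 0, 0, 0.094, 0, -0.026, -0.035, 0, 0, 0, 0.094, 0, -0.026, -0.035, 0, 0, 0, 0.094, 0, -0.026, -0.035, 0, 0, 0, 0.094, 0, -0.023, -0.033, 0, 0, 0],
  newtons=25,
)

```text
t: 1.3
eef_pos: [415.4, 115.8, 205.5]
eef_rot: [[0.0, -0.979, 0.202], [0.0, 0.202, 0.979], [-1.0, -0.0, 0.0]]
force: [0.8, 0.7, -0.6]
opening: 93.6
```

```bash
python3 - <<'E'
from h import *
print(read_state()["eef_pos"]);plan([[429,-257,60]])
E
```

```text
[415.44753208 115.78301365 205.52733385]
[429, -257, 60] [ 145.5  -88.6 -362.4] rows 9.0
```

arm_command(
  motion=[0.094, 0.005, -0.009, -0.036, 0, 0, 0, 0.094, 0.01, -0.009, -0.036, 0, 0, 0, 0.094, 0.015, -0.009, -0.036, 0, 0, 0, 0.094, 0.015, -0.009, -0.036, 0, 0, 0, 0.094, 0.015, -0.009, -0.036, 0, 0, 0, 0.094, 0.015, -0.009, -0.036, 0, 0, 0, 0.094, 0.015, -0.009, -0.036, 0, 0, 0, 0.094, 0.015, -0.009, -0.036, 0, 0, 0, 0.094, 0.015, -0.009, -0.036, 0, 0, 0, 0.094, 0.015, -0.008, -0.038, 0, 0, 0, 0.094, 0, 0, 0, 0, 0, 0],
)

```text
t: 2.4
eef_pos: [427.2, -259.3, 68.9]
eef_rot: [[-0.002, -0.978, 0.207], [-0.002, 0.207, 0.978], [-1.0, 0.002, -0.002]]
force: [-0.1, 0.9, -0.2]
opening: 94.1
```

```bash
python3 - <<'E'
from h import *
print(read_state()["eef_pos"]);plan([[429,-257,11]])
for n in("top","side"):cv2.imwrite(f"pics/{n}1.png",eyes.snapshot(n))
t=cv2.imread("pics/side1.png");cv2.imwrite("pics/s1c.png",cv2.resize(t[240:380,230:400],None,fx=4,fy=4))
E
```

```text
[ 427.24222366 -259.2784856    68.91038033]
[429, -257, 11] [57.9 -1.4  2.7] rows 2.0
```

View pics/s1c.png

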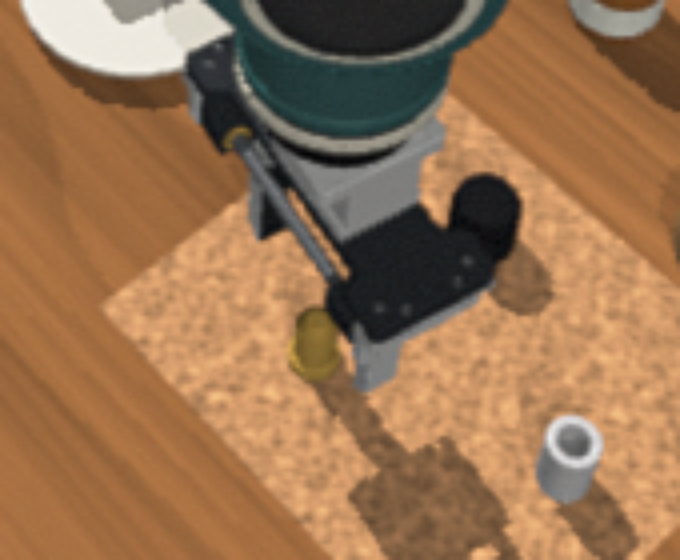

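The side view shows the nozzle at (309,326) between the two fingertips. I'm descending to grasp it.

arm_command(
  motion=[0.094, 0.029, -0.001, 0.0015, 0, 0, 0, 0.094, 0.028, 0, 0.001, 0, 0, 0, 0.02, 0, 0, 0, 0, 0, 0, 0.02, 0, 0, 0, 0, 0, 0, 0.02, 0, 0, 0, 0, 0, 0, 0.02, 0, 0, 0, 0, 0, 0, 0.02, 0, 0, 0, 0, 0, 0],
)

```text
t: 3.2
eef_pos: [431.2, -252.6, 14.4]
eef_rot: [[0.001, -0.979, 0.202], [-0.0, 0.202, 0.979], [-1.0, -0.001, -0.0]]
force: [-0.6, -0.4, 0.1]
opening: 57.4
```

arm_command(
  motion=[0.015, 0, 0, 0, 0, 0, 0, 0.015, 0, 0, 0, 0, 0, 0, 0.015, 0, 0, 0, 0, 0, 0, 0.015, 0, 0, 0, 0, 0, 0, 0.015, 0, 0, 0, 0, 0, 0],
)

```text
t: 3.7
eef_pos: [430.6, -252.5, 13.5]
eef_rot: [[-0.0, -0.979, 0.202], [-0.0, 0.202, 0.979], [-1.0, 0.0, -0.0]]
force: [-0.7, -0.7, 1.6]
opening: 23.6
```

```bash
python3 - <<'E'
from h import *
plan([[431,-252,120],[485,292,140],[485,292,22]])
E
```

```text
[431, -252, 120] [-106.5   -0.2    0.6] rows 3.0
[485, 292, 140] [-20.   56.9 543.7] rows 13.0
[485, 292, 22] [118.  -0.   0.] rows 3.0
```

arm_command(
  motion=[0.015, -0.03, 0, 0, 0, 0, 0, 0.015, -0.04, 0, 0, 0, 0, 0, 0.015, -0.036, 0.004, 0.02, 0, 0, 0, 0.015, -0.02, 0.004, 0.038, 0, 0, 0, 0.015, 0, 0.004, 0.043, 0, 0, 0, 0.015, 0, 0.004, 0.043, 0, 0, 0, 0.015, 0, 0.004, 0.043, 0, 0, 0, 0.015, 0, 0.004, 0.043, 0, 0, 0, 0.015, 0, 0.004, 0.043, 0, 0, 0, 0.015, 0, 0.004, 0.043, 0, 0, 0, 0.015, 0, 0.004, 0.043, 0, 0, 0, 0.015, 0, 0.004, 0.043, 0, 0, 0],
)

```text
t: 4.9
eef_pos: [472.4, 151.1, 139.5]
eef_rot: [[0.0, -0.979, 0.202], [0.0, 0.202, 0.979], [-1.0, -0.0, 0.0]]
force: [0.8, -0.1, -0.1]
opening: 23.5
```

arm_command(
  motion=[0.015, 0, 0.006, 0.043, 0, 0, 0, 0.015, 0, 0.006, 0.043, 0, 0, 0, 0.015, 0, 0.003, 0.039, 0, 0, 0, 0.015, 0, 0.002, 0.018, 0, 0, 0, 0.015, 0, 0, 0, 0, 0, 0, 0.015, 0, 0, 0, 0, 0, 0],
)

```text
t: 5.5
eef_pos: [484.8, 291.7, 139.2]
eef_rot: [[-0.0, -0.979, 0.202], [-0.001, 0.202, 0.979], [-1.0, 0.0, -0.001]]
force: [-0.5, -0.8, -0.6]
opening: 23.2
```

```bash
python3 - <<'E'
from h import *
print(read_state()["opening"],read_state()["eef_pos"],read_state()["t"]);plan([[485,292,22]])
for n in("side",):cv2.imwrite(f"pics/{n}2.png",eyes.snapshot(n))
t=cv2.imread("pics/side2.png");cv2.imwrite("pics/s2c.png",cv2.resize(t[60:240,90:300],None,fx=3,fy=3))
E
```

```text
23.163091266264654 [484.78158043 291.71945896 139.21205831] 5.5
[485, 292, 22] [117.2  -0.2   0.4] rows 3.0
```

View pics/s2c.png

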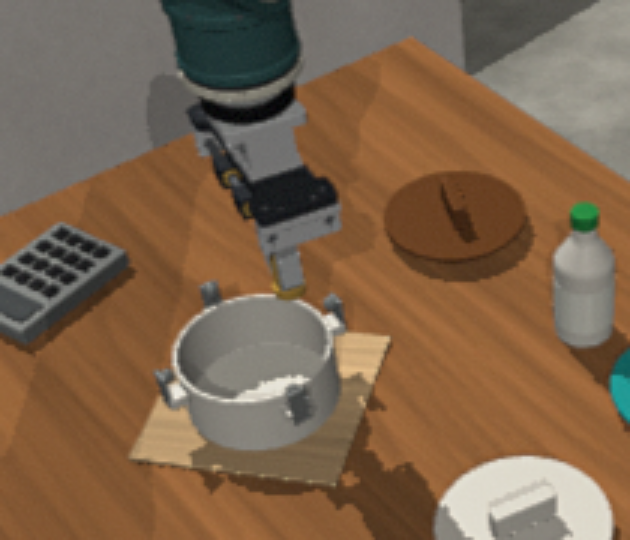

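The nozzle is held above the tub, with its flange at about (187,157) in the full side picture. I'm lowering it and letting go.

arm_command(
  motion=[0.015, 0.045, 0, 0, 0, 0, 0, 0.015, 0.045, 0, 0, 0, 0, 0, 0.015, 0.026, 0, 0, 0, 0, 0, 0.015, 0, 0, 0, 0, 0, 0, 0.036, 0, 0, 0, 0, 0, 0, 0.036, 0, 0, 0, 0, 0, 0, 0.036, 0, 0, 0, 0, 0, 0],
)

```text
t: 6.25
eef_pos: [485.6, 293.1, 25.1]
eef_rot: [[0.002, -0.979, 0.202], [0.001, 0.202, 0.979], [-1.0, -0.002, 0.002]]
force: [-0.4, 0.1, 0.0]
opening: 35.7
```

```bash
python3 - <<'E'
from h import *
plan([[485,292,140],[483.5,-396,100],[483.5,-396,12]])
E
```

```text
[485, 292, 140] [-114.9    0.2   -1. ] rows 3.0
[483.5, -396, 100] [  39.  -137.4 -674.2] rows 16.0
[483.5, -396, 12] [88.   0.1 -0.2] rows 2.0
```

arm_command(
  motion=[0.036, -0.04, 0, 0, 0, 0, 0, 0.036, -0.045, 0, 0, 0, 0, 0, 0.094, -0.03, 0, -0.02, 0, 0, 0, 0.094, 0, -0.009, -0.043, 0, 0, 0, 0.094, 0, -0.009, -0.043, 0, 0, 0, 0.094, 0, -0.009, -0.043, 0, 0, 0, 0.094, 0, -0.009, -0.043, 0, 0, 0, 0.094, 0, -0.009, -0.043, 0, 0, 0, 0.094, 0, -0.009, -0.043, 0, 0, 0, 0.094, 0, -0.009, -0.043, 0, 0, 0, 0.094, 0, -0.009, -0.043, 0, 0, 0, 0.094, 0, -0.009, -0.043, 0, 0, 0],
)

```text
t: 7.45
eef_pos: [482.1, -123.9, 139.7]
eef_rot: [[0.002, -0.979, 0.201], [0.0, 0.202, 0.979], [-1.0, -0.002, 0.001]]
force: [0.4, -0.9, 0.9]
opening: 94.2
```

```bash
python3 - <<'E'
from h import *
print(read_state()["eef_pos"]);plan([[483.5,-396,60]])
E
```

```text
[ 482.06084177 -123.86941094  139.65118477]
[483.5, -396, 60] [  79.5  -56.1 -266.3] rows 7.0
```

arm_command(
  motion=[0.094, 0, -0.009, -0.043, 0, 0, 0, 0.094, 0, -0.009, -0.043, 0, 0, 0, 0.094, 0, -0.009, -0.043, 0, 0, 0, 0.094, 0.01, -0.009, -0.043, 0, 0, 0, 0.094, 0.03, -0.009, -0.043, 0, 0, 0, 0.094, 0.03, -0.009, -0.043, 0, 0, 0, 0.094, 0.01, -0.002, -0.008, 0, 0, 0, 0.094, 0, 0, 0, 0, 0, 0, 0.094, 0, 0, 0, 0, 0, 0],
)

```text
t: 8.35
eef_pos: [483.8, -387.9, 63.1]
eef_rot: [[0.001, -0.98, 0.201], [0.0, 0.201, 0.98], [-1.0, -0.001, 0.0]]
force: [-0.1, 0.5, 0.0]
opening: 93.7
```

```bash
python3 - <<'E'
from h import *
print(read_state()["eef_pos"]);plan([[483.5,-396,12]])
E
```

```text
[ 483.80434036 -387.88795798   63.13942993]
[483.5, -396, 12] [51.1 -1.3 -8. ] rows 2.0
```

arm_command(
  motion=[0.094, 0.025, -0.001, -0.008, 0, 0, 0, 0.094, 0.025, 0, 0, 0, 0, 0, 0.094, 0, 0, 0, 0, 0, 0, 0.02, 0, 0, 0, 0, 0, 0, 0.02, 0, 0, 0, 0, 0, 0, 0.02, 0, 0, 0, 0, 0, 0, 0.02, 0, 0, 0, 0, 0, 0, 0.02, 0, 0, 0, 0, 0, 0, 0.02, 0, 0, 0, 0, 0, 0, 0.02, 0, 0, 0, 0, 0, 0],
)

```text
t: 9.35
eef_pos: [482.5, -396.8, 12.2]
eef_rot: [[0.0, -0.979, 0.202], [-0.0, 0.202, 0.979], [-1.0, -0.0, -0.0]]
force: [0.2, 0.2, 0.3]
opening: 41.3
```

```bash
python3 - <<'E'
from h import *
print(read_state()["eef_pos"],read_state()["opening"]);plan([[484,-396,140],[446,300.5,140],[446,300.5,22]])
E
```

```text
[ 482.51912682 -396.81143894   12.16803694] 41.30811614140862
[484, -396, 140] [-127.8   -1.3    1.1] rows 3.0
[446, 300.5, 140] [-1.000e-01  1.778e+02  6.745e+02] rows 16.0
[446, 300.5, 22] [118.   0.   0.] rows 3.0
```

arm_command(
  motion=[0.02, 0, 0, 0, 0, 0, 0, 0.02, 0, 0, 0, 0, 0, 0, 0.02, 0, 0, 0, 0, 0, 0, 0.02, 0, 0, 0, 0, 0, 0, 0.02, -0.03, 0, 0, 0, 0, 0, 0.02, -0.04, 0, 0, 0, 0, 0, 0.02, -0.04, 0.004, 0.02, 0, 0, 0, 0.02, -0.018, 0.01, 0.04, 0, 0, 0, 0.02, 0, 0.011, 0.042, 0, 0, 0, 0.02, 0, 0.011, 0.042, 0, 0, 0, 0.02, 0, 0.011, 0.042, 0, 0, 0, 0.02, 0, 0.011, 0.042, 0, 0, 0],
)

```text
t: 10.55
eef_pos: [471.3, -160.1, 140.2]
eef_rot: [[0.0, -0.979, 0.202], [-0.0, 0.202, 0.979], [-1.0, -0.0, 0.0]]
force: [0.9, 0.0, 0.1]
opening: 29.6
```

```bash
python3 - <<'E'
from h import *
print(read_state()["eef_pos"],read_state()["opening"]);plan([[446,300.5,140]])
E
```

```text
[ 471.32533525 -160.09472197  140.1732169 ] 29.581002331539928
[446, 300.5, 140] [2.000e-01 1.177e+02 4.460e+02] rows 11.0
```

arm_command(
  motion=[0.02, 0, 0.0115, 0.043, 0, 0, 0, 0.02, 0, 0.0115, 0.043, 0, 0, 0, 0.02, 0, 0.0115, 0.043, 0, 0, 0, 0.02, 0, 0.0115, 0.043, 0, 0, 0, 0.02, 0, 0.0115, 0.043, 0, 0, 0, 0.02, 0, 0.0115, 0.043, 0, 0, 0, 0.02, 0, 0.0115, 0.043, 0, 0, 0, 0.02, 0, 0.0115, 0.043, 0, 0, 0, 0.02, 0, 0.0115, 0.043, 0, 0, 0, 0.02, 0, 0.0115, 0.043, 0, 0, 0, 0.02, 0, 0, 0.008, 0, 0, 0, 0.02, 0, 0, 0, 0, 0, 0],
)

```text
t: 11.75
eef_pos: [447.2, 291.4, 139.8]
eef_rot: [[-0.0, -0.98, 0.2], [-0.0, 0.2, 0.98], [-1.0, 0.0, -0.0]]
force: [0.5, -1.3, -0.3]
opening: 29.7
```

```bash
python3 - <<'E'
from h import *
print(read_state()["eef_pos"],read_state()["opening"]);plan([[446,300.5,22]])
E
```

```text
[447.19754031 291.39534446 139.76503874] 29.723739916782645
[446, 300.5, 22] [117.8   3.    8.7] rows 3.0
```

arm_command(
  motion=[0.02, 0.03, 0.003, 0.008, 0, 0, 0, 0.02, 0.045, 0, 0, 0, 0, 0, 0.02, 0.042, 0, 0, 0, 0, 0, 0.02, 0, 0, 0, 0, 0, 0, 0.02, 0, 0, 0, 0, 0, 0, 0.042, 0, 0, 0, 0, 0, 0, 0.042, 0, 0, 0, 0, 0, 0, 0.042, 0, 0, 0, 0, 0, 0],
)

```text
t: 12.55
eef_pos: [446.8, 299.3, 24.5]
eef_rot: [[0.002, -0.979, 0.202], [0.001, 0.202, 0.979], [-1.0, -0.001, 0.002]]
force: [0.0, -0.0, -0.2]
opening: 41.8
```

```bash
python3 - <<'E'
from h import *
print(read_state()["eef_pos"],read_state()["opening"]);plan([[446,300.5,140],[556,-268,140],[556,-268,12]])
E
```

```text
[446.78792783 299.31980236  24.52426843] 41.84917909943394
[446, 300.5, 140] [-115.5    0.9    1.2] rows 3.0
[556, -268, 140] [  -0.6 -222.4 -534.6] rows 13.0
[556, -268, 12] [128.    0.2  -0.2] rows 3.0
```

arm_command(
  motion=[0.042, -0.04, 0, 0, 0, 0, 0, 0.042, -0.045, 0, 0, 0, 0, 0, 0.094, -0.03, -0.005, -0.02, 0, 0, 0, 0.094, 0, -0.018, -0.043, 0, 0, 0, 0.094, 0, -0.018, -0.043, 0, 0, 0, 0.094, 0, -0.018, -0.043, 0, 0, 0, 0.094, 0, -0.018, -0.043, 0, 0, 0, 0.094, 0, -0.018, -0.043, 0, 0, 0, 0.094, 0, -0.018, -0.043, 0, 0, 0, 0.094, 0, -0.018, -0.043, 0, 0, 0, 0.094, 0, -0.018, -0.043, 0, 0, 0, 0.094, 0, -0.018, -0.043, 0, 0, 0],
)

```text
t: 13.75
eef_pos: [527.9, -135.2, 139.0]
eef_rot: [[0.001, -0.98, 0.201], [0.0, 0.201, 0.98], [-1.0, -0.001, 0.001]]
force: [0.7, 1.1, 0.3]
opening: 94.1
```

```bash
python3 - <<'E'
from h import *
print(read_state()["eef_pos"],read_state()["opening"]);plan([[556,-268,80]])
E
```

```text
[ 527.88007179 -135.22068833  138.99750768] 94.13424932296458
[556, -268, 80] [  59.   -54.2 -124.4] rows 4.0
```

arm_command(
  motion=[0.094, 0, -0.018, -0.041, 0, 0, 0, 0.094, 0.01, -0.018, -0.041, 0, 0, 0, 0.094, 0.04, -0.017, -0.036, 0, 0, 0, 0.094, 0.01, -0.001, -0.004, 0, 0, 0, 0.094, 0, 0, 0, 0, 0, 0],
)

```text
t: 14.25
eef_pos: [553.7, -260.0, 81.5]
eef_rot: [[-0.002, -0.979, 0.203], [0.0, 0.203, 0.979], [-1.0, 0.002, -0.0]]
force: [0.1, 0.5, 0.5]
opening: 93.9
```

```bash
python3 - <<'E'
from h import *
print(read_state()["eef_pos"],read_state()["opening"]);plan([[556,-268,12]])
for n in("top","side",):cv2.imwrite(f"pics/{n}3.png",eyes.snapshot(n))
t=cv2.imread("pics/side3.png");cv2.imwrite("pics/s3c.png",cv2.resize(t[240:380,270:440],None,fx=4,fy=4))
t=cv2.imread("pics/top3.png");cv2.imwrite("pics/t3c.png",cv2.resize(t[210:310,130:240],None,fx=5,fy=5,interpolation=cv2.INTER_CUBIC))
E
```

```text
[ 553.70514286 -260.02349323   81.53911327] 93.93566169869382
[556, -268, 12] [69.5 -4.  -7.3] rows 2.0
```

View pics/s3c.png

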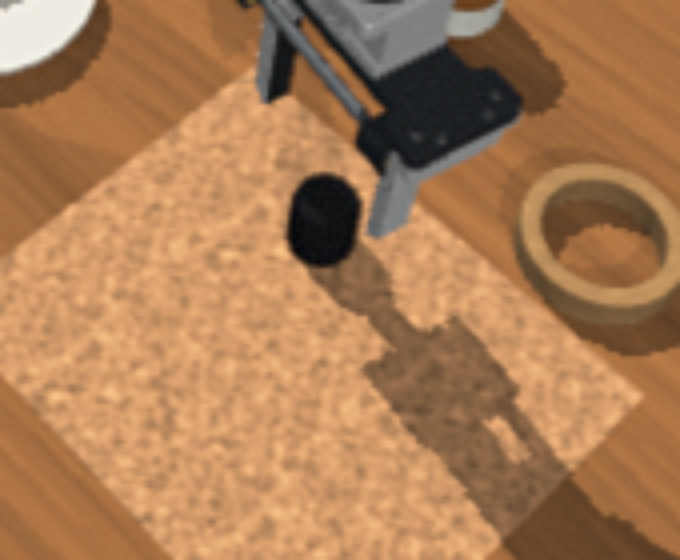

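View pics/t3c.png

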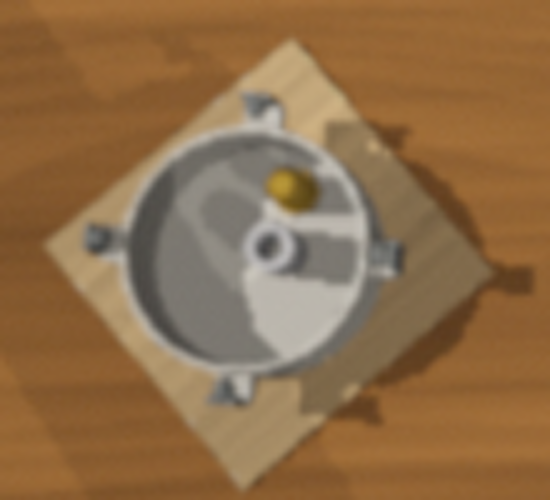

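Crop 1 shows the cap at (351,295) between the fingers. In crop 2 both spares stand in the tub, with the nozzle at (188,248) and the coupling at (184,260). The coupling sits off-centre, so I'm rechecking the tub centre before going on.

```bash
python3 - <<'E'
from h import *
print("rim c",onz("top",179.6,260,68)); print("coupling top",onz("top",184.4,259.6,50))
print(proj("top",[446.8,299.3,50]))
for y in(301,309):
    for n in("top","side"):
        im=cv2.imread(f"pics/{n}0.png");b=(110,190) if n=="top" else (120,130)
        im=cv2.resize(im[b[1]:b[1]+130,b[0]:b[0]+140],None,fx=4,fy=4,interpolation=cv2.INTER_CUBIC)
        for r in(69,74):
            for a in range(0,360,12):
                q=(proj(n,[445+r*np.cos(np.radians(a)),y+r*np.sin(np.radians(a)),68])-b+.5)*4-.5
                cv2.circle(im,tuple(int(i) for i in q.round()),1,(0,0,255),-1)
        cv2.imwrite(f"pics/ov_{n}_{y}.png",im)
a=np.hstack([cv2.imread("pics/ov_top_301.png"),cv2.imread("pics/ov_top_309.png")]);b=np.hstack([cv2.imread("pics/ov_side_301.png"),cv2.imread("pics/ov_side_309.png")])
cv2.imwrite("pics/ov.png",cv2.resize(np.vstack([a,b]),None,fx=.57,fy=.57,interpolation=cv2.INTER_AREA))
E
```

```text
rim c [444.03422431 304.14128132  68.        ]
coupling top [446.69606536 293.92555345  50.        ]
[182.61896951 259.63110941]
```

View pics/ov.png

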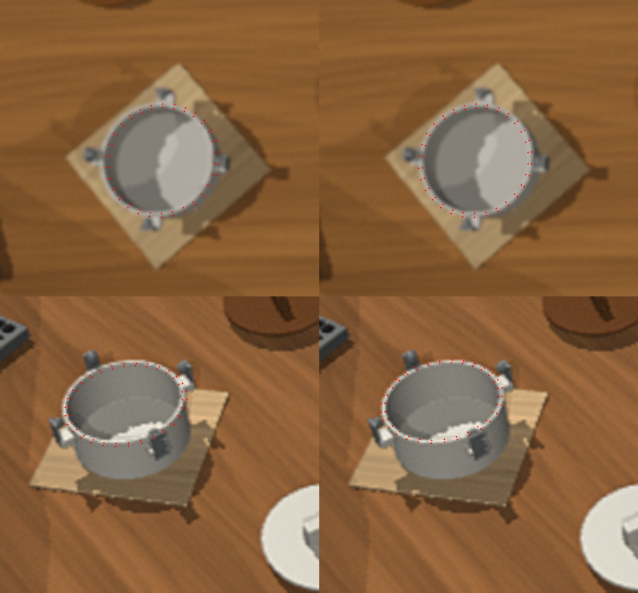

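arm_command(
  motion=[0.094, 0.034, -0.003, -0.006, 0, 0, 0, 0.094, 0.033, -0.001, 0, 0, 0, 0, 0.094, 0, 0, 0, 0, 0, 0, 0.03, 0, 0, 0, 0, 0, 0, 0.03, 0, 0, 0, 0, 0, 0, 0.03, 0, 0, 0, 0, 0, 0, 0.03, 0, 0, 0, 0, 0, 0, 0.03, 0, 0, 0, 0, 0, 0, 0.03, 0, 0, 0, 0, 0, 0, 0.03, 0, 0, 0, 0, 0, 0, 0.03, 0, 0, 0, 0, 0, 0, 0.03, 0, 0, 0, 0, 0, 0],
)

```text
t: 15.55
eef_pos: [557.5, -266.1, 15.7]
eef_rot: [[0.0, -0.979, 0.202], [-0.0, 0.202, 0.979], [-1.0, -0.0, -0.0]]
force: [-0.9, -0.2, 2.3]
opening: 39.6
```

```bash
cat > edge.py <<'E'
from h import *
from scipy.optimize import least_squares
from scipy.ndimage import map_coordinates
# radial profiles of saturation along rays at z=68 : outer edge (grey->wood) on the camera-far side
def edges(n,f,c0):
    im=cv2.imread(f);g=cv2.cvtColor(im,cv2.COLOR_BGR2HSV)[...,1].astype(float);E=CAL[n]["extrinsics"]
    for it in range(4):
        P=[];A=[]
        far=np.array(c0)-E[:2,3];fa=np.degrees(np.arctan2(far[1],far[0]))
        for a in np.arange(-85,86,3):
            t=np.radians(fa+a);rs=np.arange(66,84,.25)
            # skip clips
            q=np.array([proj(n,[c0[0]+r*np.cos(t),c0[1]+r*np.sin(t),68]) for r in rs])
            pr=map_coordinates(g,[q[:,1],q[:,0]],order=1)
            gr=np.gradient(pr);i=np.argmax(gr)
            if pr[i:].max()-pr[:i+1].min()>50 and 3<i<len(rs)-3:
                clip=min(abs((np.degrees(t)-c+180)%360-180) for c in (-95,-5,85,175))
                if clip<18: continue
                P.append([c0[0]+rs[i]*np.cos(t),c0[1]+rs[i]*np.sin(t)]);A.append(a)
        P=np.array(P);f=lambda p:np.hypot(P[:,0]-p[0],P[:,1]-p[1])-74
        r=least_squares(f,c0,loss="soft_l1",f_scale=1);c0=r.x
    print(n,c0.round(2),len(P),np.abs(r.fun).mean().round(2),"res",np.hypot(*(P-c0).T).round(1))
if __name__=="__main__":
    edges("top","pics/top0.png",[444,303]);edges("side","pics/side0.png",[444,303]);edges("top","pics/top3.png",[444,303]);edges("side","pics/side3.png",[444,303])
    print(read_state()["eef_pos"],read_state()["opening"])
E
python3 edge.py
```

```text
top [446.75 309.14] 32 1.01 res [73.5 74.3 74.5 74.3 75.5 74.5 81.  80.5 73.  72.5 72.8 73.3 74.  73.
 72.7 74.7 74.7 73.7 74.2 73.  74.  73.2 74.5 73.5 74.2 74.5 74.5 74.5
 74.2 74.7 73.5 74.5]
side [445.49 309.01] 34 1.07 res [74.7 74.  75.2 73.7 72.2 74.7 71.5 73.8 76.  75.8 71.8 71.5 75.3 75.5
 76.  73.  73.3 71.5 74.3 75.3 72.8 73.3 74.  74.3 74.  74.  74.8 74.
 73.  74.3 76.3 75.8 73.3 73.3]
top [448.84 310.19] 33 2.52 res [71.4 71.9 72.4 71.9 71.2 80.2 79.2 78.7 70.7 78.2 79.4 79.7 80.  80.5
 81.2 71.5 69.5 71.2 73.5 73.  74.2 72.7 74.5 74.  73.5 73.  73.8 74.
 74.  74.5 74.5 75.5 73.8]
side [444.96 309.07] 34 1.04 res [75.2 74.9 75.4 74.2 72.7 75.2 72.9 75.4 72.9 75.9 73.4 72.  75.7 76.
 72.7 73.5 73.5 70.7 74.8 74.3 74.8 72.6 73.3 73.6 74.6 74.1 74.1 73.6
 72.4 73.6 75.6 75.1 74.9 74.6]
[ 557.50401722 -266.1401859    15.73619931] 39.60190161082933
```

```bash
python3 - <<'E'
from h import *
o=[]
for n,b in(("top",(135,215)),("side",(130,145))):
        im=cv2.imread(f"pics/{n}0.png")
        im=cv2.resize(im[b[1]:b[1]+90,b[0]:b[0]+95],None,fx=8,fy=8,interpolation=cv2.INTER_CUBIC)
        for cy,col in((309,(0,0,255)),(302,(255,0,0))):
          for r in(74,):
            for a in range(0,360,6):
                q=(proj(n,[445.5+r*np.cos(np.radians(a)),cy+r*np.sin(np.radians(a)),68])-b+.5)*8-.5
                cv2.circle(im,tuple(int(i) for i in q.round()),2,col,-1)
        cv2.imwrite(f"pics/o_{n}.png",im[:600])
E
```

```text
(no output)
```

View pics/o_top.png

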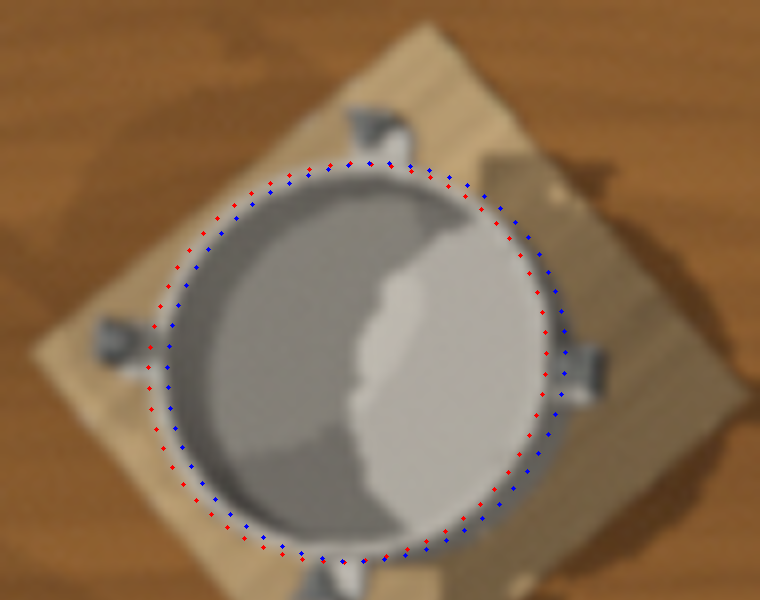

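View pics/o_side.png

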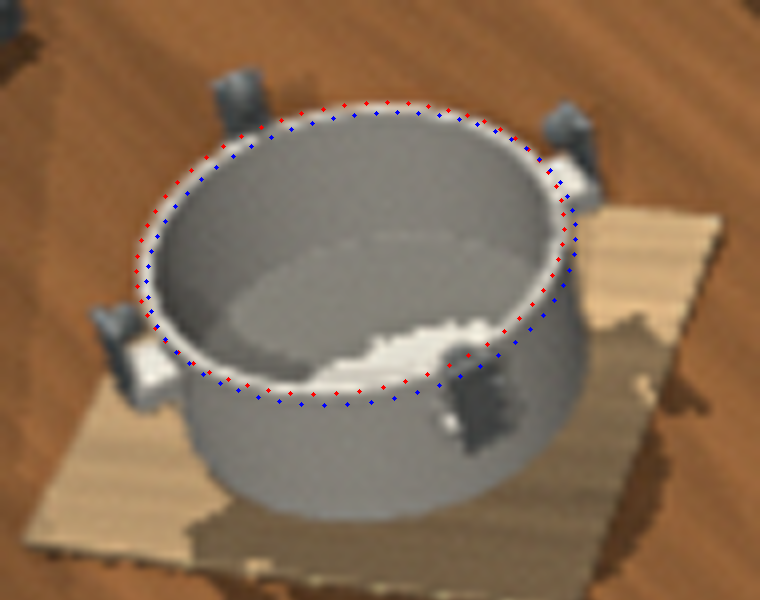

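The red circle, centred at (445.5, 308.5), matches the rim in both views. My earlier outline fit was biased, so I'm using this one. Now I'll carry the cap.

```bash
python3 - <<'E'
from h import *
plan([[557,-266,140],[403,316,140]])
E
```

```text
[557, -266, 140] [-124.3    0.5    0. ] rows 3.0
[403, 316, 140] [ -0.  268.3 539. ] rows 14.0
```

arm_command(
  motion=[0.03, -0.03, 0, 0, 0, 0, 0, 0.03, -0.04, 0, 0, 0, 0, 0, 0.03, -0.04, 0.008, 0.02, 0, 0, 0, 0.03, -0.015, 0.019, 0.036, 0, 0, 0, 0.03, 0, 0.021, 0.04, 0, 0, 0, 0.03, 0, 0.021, 0.04, 0, 0, 0, 0.03, 0, 0.021, 0.04, 0, 0, 0, 0.03, 0, 0.021, 0.04, 0, 0, 0, 0.03, 0, 0.021, 0.04, 0, 0, 0, 0.03, 0, 0.021, 0.04, 0, 0, 0, 0.03, 0, 0.021, 0.04, 0, 0, 0, 0.03, 0, 0.021, 0.04, 0, 0, 0],
)

```text
t: 16.75
eef_pos: [441.6, 143.1, 140.8]
eef_rot: [[0.0, -0.979, 0.202], [0.0, 0.202, 0.979], [-1.0, -0.0, 0.0]]
force: [1.0, 0.4, 0.9]
opening: 39.6
```

```bash
python3 - <<'E'
from h import *
print(read_state()["eef_pos"],read_state()["opening"]);plan([[403,316,140]])
E
```

```text
[441.58782761 143.13301422 140.84215753] 39.58331261121249
[403, 316, 140] [  0.9  72.7 161.5] rows 4.0
```

arm_command(
  motion=[0.03, 0, 0.018, 0.04, 0, 0, 0, 0.03, 0, 0.018, 0.04, 0, 0, 0, 0.03, 0, 0.018, 0.04, 0, 0, 0, 0.03, 0, 0.016, 0.036, 0, 0, 0, 0.03, 0, 0, 0, 0, 0, 0, 0.03, 0, 0, 0, 0, 0, 0],
)

```text
t: 17.35
eef_pos: [405.0, 308.7, 140.4]
eef_rot: [[-0.0, -0.98, 0.2], [-0.001, 0.2, 0.98], [-1.0, 0.0, -0.001]]
force: [0.4, -0.3, 0.4]
opening: 39.3
```

```bash
python3 - <<'E'
from h import *
print(read_state()["eef_pos"],read_state()["opening"]);plan([[403,316,24]])
E
```

```text
[404.98059476 308.6559878  140.39033739] 39.27401133406451
[403, 316, 24] [116.4   3.4   6.9] rows 3.0
```

arm_command(
  motion=[0.03, 0.015, 0.003, 0.007, 0, 0, 0, 0.03, 0.04, 0, 0, 0, 0, 0, 0.03, 0.04, 0, 0, 0, 0, 0, 0.03, 0.02, 0, 0, 0, 0, 0, 0.03, 0, 0, 0, 0, 0, 0, 0.05, 0, 0, 0, 0, 0, 0, 0.05, 0, 0, 0, 0, 0, 0, 0.05, 0, 0, 0, 0, 0, 0, 0.05, -0.04, 0, 0, 0, 0, 0, 0.05, -0.045, 0, 0, 0, 0, 0, 0.094, -0.03, 0, 0, 0, 0, 0],
)

```text
t: 18.45
eef_pos: [404.4, 316.2, 144.1]
eef_rot: [[0.002, -0.979, 0.202], [0.002, 0.202, 0.979], [-1.0, -0.002, 0.003]]
force: [0.3, 0.2, -0.3]
opening: 55.0
```

```bash
python3 - <<'E'
from h import *
print(read_state()["eef_pos"],read_state()["opening"]);plan([[424,121,130],[523,6.5,100],[523,6.5,22]])
E
```

```text
[404.4129739  316.18100716 144.10970389] 54.976986355018
[424, 121, 130] [  13.7  -58.6 -187.2] rows 5.0
[523, 6.5, 100] [  30.  -120.   -92.2] rows 4.0
[523, 6.5, 22] [78.   0.1 -0.2] rows 2.0
```

Next I'll go above the lid, then look at the tub and the lid.

arm_command(
  motion=[0.094, 0, -0.015, -0.03, 0, 0, 0, 0.094, 0, -0.02, -0.035, 0, 0, 0, 0.094, 0, -0.02, -0.035, 0, 0, 0, 0.094, 0.005, -0.02, -0.035, 0, 0, 0, 0.094, 0.01, -0.02, -0.035, 0, 0, 0, 0.094, 0.01, -0.02, -0.035, 0, 0, 0, 0.094, 0.01, -0.02, -0.03, 0, 0, 0, 0.094, 0.01, -0.02, -0.03, 0, 0, 0, 0.094, 0, -0.024, -0.014, 0, 0, 0, 0.094, 0, 0, 0, 0, 0, 0, 0.094, 0, 0, 0, 0, 0, 0],
)

```text
t: 19.55
eef_pos: [522.9, 6.3, 96.1]
eef_rot: [[0.001, -0.979, 0.203], [0.0, 0.203, 0.979], [-1.0, -0.001, 0.0]]
force: [-0.3, 0.4, -0.6]
opening: 94.0
```

```bash
python3 - <<'E'
from h import *
print(read_state()["eef_pos"],read_state()["opening"]);plan([[523,6.5,22]])
for n in("top","side",):cv2.imwrite(f"pics/{n}4.png",eyes.snapshot(n))
t=cv2.imread("pics/side4.png");cv2.imwrite("pics/s4c.png",cv2.resize(t[130:280,130:330],None,fx=4,fy=4))
t=cv2.imread("pics/top4.png");cv2.imwrite("pics/t4c.png",cv2.resize(t[200:310,130:320],None,fx=4,fy=4,interpolation=cv2.INTER_CUBIC))
E
```

```text
[522.92997888   6.31528605  96.13489465] 94.03682677360464
[523, 6.5, 22] [74.1  0.   0.2] rows 2.0
```

View pics/s4c.png

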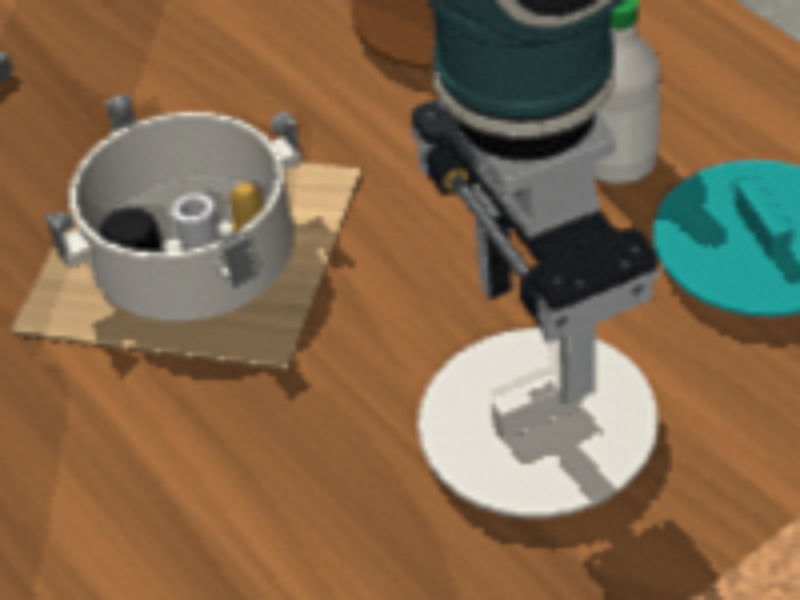

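View pics/t4c.png

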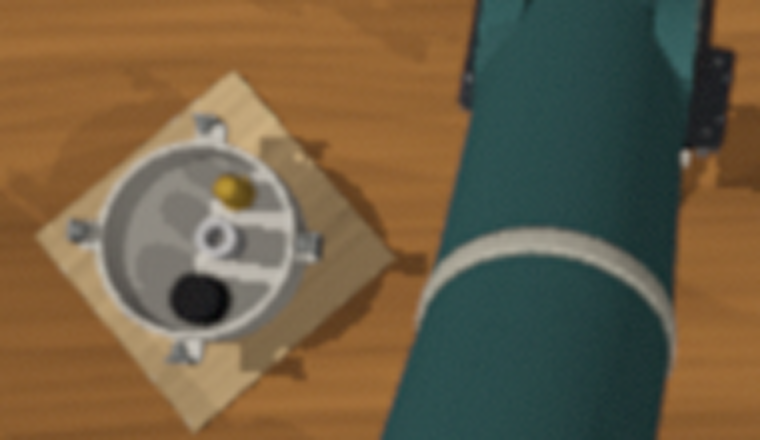

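All three spares stand in the tub: in the top view, nozzle (188,248), coupling (184,260), cap (180,275). The lid is still in place. Next I'll descend on the bar and compare camera and robot positions using the placed parts.

```bash
python3 - <<'E'
from h import *
print("cap",onz("top",180,275,48),"coup",onz("top",184.3,259.5,50))
q=lambda u,v:(u/4+130,v/4+130)
print("coup side",onz("side",*q(194,208),50), "noz tip", onz("side",*q(247,187),50), onz("top",234/4+130,188/4+200,47))
E
```

```text
cap [401.2144277  307.04192361  48.        ] coup [447.00898467 294.23086345  50.        ]
coup side [448.21935822 293.07318537  50.        ] noz tip [488.24808529 286.40783582  50.        ] [484.93179609 282.55773003  47.        ]
```

arm_command(
  motion=[0.094, 0.035, 0, 0, 0, 0, 0, 0.094, 0.033, 0, 0, 0, 0, 0, 0.094, 0, 0, 0, 0, 0, 0, 0.094, 0, 0, 0, 0, 0, 0],
)

```text
t: 20.05
eef_pos: [522.6, 6.9, 28.4]
eef_rot: [[-0.001, -0.98, 0.201], [-0.0, 0.201, 0.98], [-1.0, 0.0, -0.0]]
force: [-0.1, -0.3, 1.0]
opening: 93.8
```

```bash
python3 - <<'E'
from h import *
print(onz("side",186.3,157.3,130))
E
```

```text
[481.52769013 281.46717833 130.        ]
```

arm_command(
  motion=[0.094, 0.004, 0, 0, 0, 0, 0, 0.094, 0.003, 0, 0, 0, 0, 0, 0.094, 0, 0, 0, 0, 0, 0, 0.005, 0, 0, 0, 0, 0, 0, 0.005, 0, 0, 0, 0, 0, 0, 0.005, 0, 0, 0, 0, 0, 0, 0.005, 0, 0, 0, 0, 0, 0, 0.005, 0, 0, 0, 0, 0, 0, 0.005, 0, 0, 0, 0, 0, 0, 0.005, 0, 0, 0, 0, 0, 0, 0.005, 0, 0, 0, 0, 0, 0],
  newtons=50,
)

```text
t: 21.15
eef_pos: [522.8, 6.5, 20.6]
eef_rot: [[0.0, -0.979, 0.202], [-0.0, 0.202, 0.979], [-1.0, -0.0, -0.0]]
force: [-0.2, -0.2, -0.7]
opening: 33.4
```

arm_command(
  motion=[0.005, 0, 0, 0, 0, 0, 0, 0.005, 0, 0, 0, 0, 0, 0, 0.005, 0, 0, 0, 0, 0, 0],
)

```text
t: 21.45
eef_pos: [522.8, 6.5, 20.6]
eef_rot: [[0.0, -0.979, 0.202], [-0.0, 0.202, 0.979], [-1.0, -0.0, -0.0]]
force: [0.1, 0.5, 0.5]
opening: 16.2
```

arm_command(
  motion=[0.005, -0.01, 0, 0, 0, 0, 0, 0.005, -0.02, 0, 0, 0, 0, 0, 0.005, -0.03, 0, 0, 0, 0, 0, 0.005, -0.03, 0, 0, 0, 0, 0, 0.005, -0.025, 0, 0, 0, 0, 0, 0.005, 0, 0, 0, 0, 0, 0],
)

```text
t: 22.05
eef_pos: [524.4, 6.5, 139.2]
eef_rot: [[0.005, -0.979, 0.202], [0.001, 0.202, 0.979], [-1.0, -0.005, 0.002]]
force: [-0.1, -0.9, -2.4]
opening: 15.5
```

```bash
python3 - <<'E'
from h import *
s=read_state();print(s["eef_pos"],s["opening"],s["force"],s["t"]);plan([[445.5,314,135]])
E
```

```text
[524.35728323   6.47891364 139.153916  ] 15.51408261591778 [-0.13072147 -0.87167985 -2.36966233] 22.05
[445.5, 314, 135] [  4.1 139.4 285.3] rows 8.0
```

arm_command(
  motion=[0.005, 0, 0.01, 0.02, 0, 0, 0, 0.005, 0, 0.018, 0.037, 0, 0, 0, 0.005, 0, 0.018, 0.037, 0, 0, 0, 0.005, 0, 0.018, 0.037, 0, 0, 0, 0.005, 0, 0.018, 0.037, 0, 0, 0, 0.005, 0, 0.018, 0.037, 0, 0, 0, 0.005, 0, 0.018, 0.037, 0, 0, 0, 0.005, 0, 0.014, 0.03, 0, 0, 0, 0.005, 0, 0.007, 0.013, 0, 0, 0, 0.005, 0, 0, 0, 0, 0, 0, 0.005, 0, 0, 0, 0, 0, 0, 0.005, 0, 0, 0, 0, 0, 0],
)

```text
t: 23.25
eef_pos: [444.7, 312.1, 135.6]
eef_rot: [[0.0, -0.979, 0.204], [-0.001, 0.204, 0.979], [-1.0, -0.0, -0.001]]
force: [0.1, -0.2, -1.1]
opening: 15.7
```

```bash
python3 - <<'E'
from h import *
s=read_state();print(s["eef_pos"],s["opening"],s["force"],s["t"])
for n in("top","side",):cv2.imwrite(f"pics/{n}5.png",eyes.snapshot(n))
t=cv2.imread("pics/side5.png");cv2.imwrite("pics/s5c.png",cv2.resize(t[90:230,110:260],None,fx=5,fy=5)[:600])
t=cv2.imread("pics/top5.png");cv2.imwrite("pics/t5c.png",cv2.resize(t[190:310,110:260],None,fx=5,fy=5,interpolation=cv2.INTER_CUBIC))
E
```

```text
[444.6851707  312.12143175 135.58277423] 15.711662502258323 [ 0.11214291 -0.18416217 -1.13634587] 23.25
```

View pics/s5c.png

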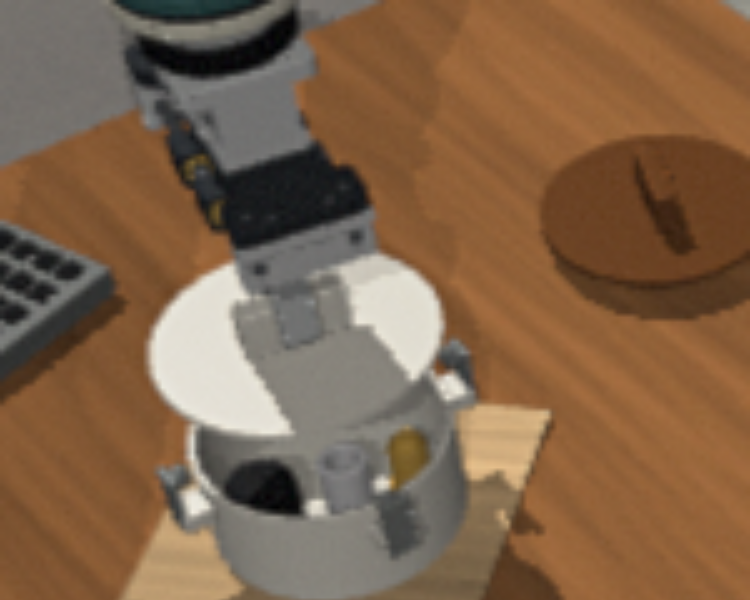

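View pics/t5c.png

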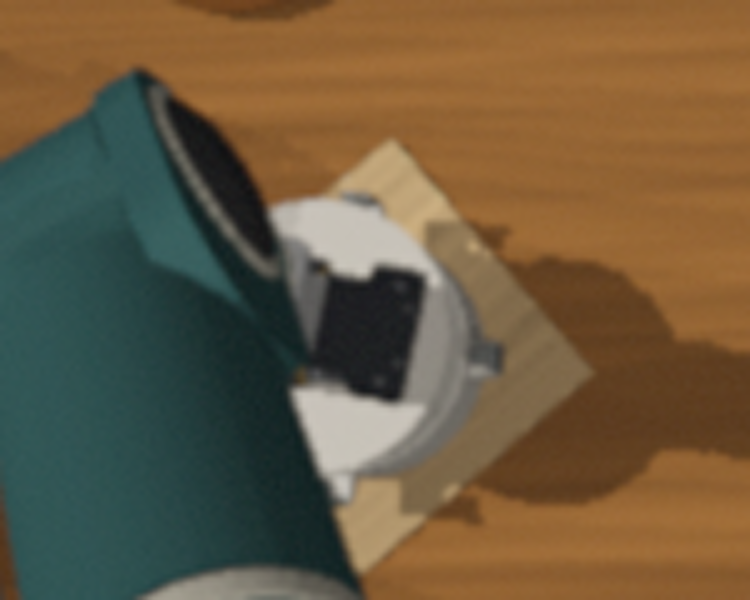

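The side view shows the lid held level, centred at about (169,159), above the tub. I'm measuring the lid centre in the same camera.

```bash
cat > lidfit.py <<'E'
from h import *
import sys
from scipy.optimize import least_squares
from scipy.ndimage import map_coordinates
def fit(n,f,zt,zb,c0,angs,key="v",R=78):
    im=cv2.imread(f);H=cv2.cvtColor(im,cv2.COLOR_BGR2HSV).astype(float);g=H[...,1]
    cam=CAL[n]["extrinsics"][:2,3]
    for it in range(4):
        P=[];A=[]
        for a in angs:
            t=np.radians(a);d=np.array([np.cos(t),np.sin(t)]);z=zt if d@(c0-cam)>0 else zb
            rs=np.arange(R-10,R+10,.25)
            q=np.array([proj(n,[*(np.array(c0)+r*d),z]) for r in rs])
            pr=map_coordinates(g,[q[:,1],q[:,0]],order=1)
            vr=map_coordinates(H[...,2],[q[:,1],q[:,0]],order=1)
            lo=pr[0]<45 and vr[0]>150
            gr=np.gradient(pr)-np.gradient(vr)*.7;i=np.argmax(gr)
            if lo and gr[i]>4 and 2<i<len(rs)-3:P.append(np.array(c0)+rs[i]*d);A.append(a)
        P=np.array(P)
        r=least_squares(lambda p:np.hypot(P[:,0]-p[0],P[:,1]-p[1])-R,c0,loss="soft_l1",f_scale=1);c0=r.x
    rr=np.hypot(*(P-c0).T)
    print(f,c0.round(2),len(P),"res",np.abs(rr-R).mean().round(2));print(list(zip(A,rr.round(1))))
    return c0
if __name__=="__main__":
    fit("side","pics/side5.png",134,130,np.array([444.,305.]),range(0,360,6))
    fit("top","pics/top5.png",134,130,np.array([444.,305.]),range(-180,180,6))
    fit("side","pics/side0.png",19,15,np.array([523.,6.]),range(0,360,6))
    fit("top","pics/top0.png",19,15,np.array([523.,6.]),range(-180,180,6))
E
python3 lidfit.py
```

```text
pics/side5.png [446.21 312.21] 37 res 1.24
[(0, np.float64(78.3)), (6, np.float64(77.5)), (12, np.float64(77.5)), (18, np.float64(77.7)), (24, np.float64(80.2)), (90, np.float64(74.4)), (96, np.float64(76.2)), (102, np.float64(77.7)), (108, np.float64(77.4)), (114, np.float64(78.2)), (120, np.float64(78.4)), (126, np.float64(79.2)), (132, np.float64(78.4)), (138, np.float64(79.5)), (144, np.float64(78.0)), (150, np.float64(78.7)), (156, np.float64(79.2)), (162, np.float64(78.7)), (168, np.float64(79.0)), (174, np.float64(79.7)), (180, np.float64(79.0)), (186, np.float64(78.5)), (192, np.float64(78.8)), (204, np.float64(76.0)), (210, np.float64(76.0)), (228, np.float64(73.3)), (294, np.float64(76.6)), (300, np.float64(83.1)), (306, np.float64(79.6)), (312, np.float64(77.1)), (318, np.float64(78.3)), (324, np.float64(80.3)), (330, np.float64(78.5)), (336, np.float64(79.0)), (342, np.float64(78.5)), (348, np.float64(79.0)), (354, np.float64(79.3))]
pics/top5.png [447.72 309.15] 7 res 1.07
[(-54, np.float64(77.6)), (-24, np.float64(80.7)), (-6, np.float64(75.9)), (0, np.float64(78.8)), (
[... 2430 characters left out ...]
float64(81.0)), (12, np.float64(80.0)), (18, np.float64(80.0)), (24, np.float64(82.0)), (30, np.float64(80.0)), (36, np.float64(80.5)), (42, np.float64(80.3)), (48, np.float64(80.3)), (54, np.float64(80.8)), (60, np.float64(80.5)), (66, np.float64(80.0)), (72, np.float64(80.5)), (78, np.float64(78.8)), (84, np.float64(80.3)), (90, np.float64(80.3)), (96, np.float64(80.8)), (102, np.float64(80.0)), (108, np.float64(81.3)), (114, np.float64(79.0)), (120, np.float64(80.0)), (126, np.float64(80.5)), (132, np.float64(80.5)), (138, np.float64(80.3)), (144, np.float64(79.3)), (150, np.float64(80.8)), (156, np.float64(80.2)), (162, np.float64(80.5)), (168, np.float64(79.5)), (174, np.float64(78.5))]
```

The held lid fits at about (446, 312) and the tub rim at about (445.5, 309). I'll correct by roughly 3 mm, lower to just above the clips, and measure again where parallax is small.

```bash
python3 - <<'E'
from h import *
s=read_state();print(s["eef_pos"]);plan([s["eef_pos"]+[-1,-3.2,-33.5]])
E
```

```text
[444.64668532 312.47478003 135.68711916]
[443.64668532 309.27478003 102.18711916] [33.5  0.3 -3.3] rows 1.0
```

arm_command(
  motion=[0.005, 0.01, 0, -0.002, 0, 0, 0, 0.005, 0.012, 0, -0.0015, 0, 0, 0, 0.005, 0.012, 0, 0, 0, 0, 0, 0.005, 0, 0, 0, 0, 0, 0, 0.005, 0, 0, 0, 0, 0, 0, 0.005, 0, 0, 0, 0, 0, 0, 0.005, 0, 0, 0, 0, 0, 0, 0.005, 0, 0, 0, 0, 0, 0, 0.005, 0, 0, 0, 0, 0, 0, 0.005, 0, 0, 0, 0, 0, 0],
)

```text
t: 24.35
eef_pos: [443.5, 310.3, 101.7]
eef_rot: [[0.0, -0.979, 0.202], [0.0, 0.202, 0.979], [-1.0, -0.0, 0.0]]
force: [-0.3, 0.4, -1.9]
opening: 15.7
```

```bash
cat > look.py <<'E'
from h import *
from lidfit import fit
import sys
k=sys.argv[1];s=read_state();p=s["eef_pos"];print(p,s["opening"],s["force"],s["t"])
for n in("top","side",):cv2.imwrite(f"pics/{n}{k}.png",eyes.snapshot(n))
zt=p[2]-20.6+19
good=[*range(0,22,3),*range(96,195,3),*range(312,360,3)]
fit("side",f"pics/side{k}.png",zt,zt-4,p[:2]+[1,0],good)
fit("top",f"pics/top{k}.png",zt,zt-4,p[:2]+[1,0],range(-180,180,3))
t=cv2.imread(f"pics/side{k}.png");cv2.imwrite(f"pics/s{k}c.png",cv2.resize(t[120:230,120:230],None,fx=5,fy=5,interpolation=cv2.INTER_CUBIC))
t=cv2.imread(f"pics/top{k}.png");cv2.imwrite(f"pics/t{k}c.png",cv2.resize(t[210:310,130:240],None,fx=5,fy=5,interpolation=cv2.INTER_CUBIC))
E
python3 look.py 6
```

```text
[443.45859239 310.31082904 101.72003271] 15.665122080520142 [-0.32341584  0.35834727 -1.86740287] 24.35
pics/side6.png [444.66 310.11] 51 res 0.93
[(0, np.float64(79.2)), (3, np.float64(79.0)), (6, np.float64(78.0)), (9, np.float64(78.2)), (12, np.float64(78.2)), (15, np.float64(77.5)), (18, np.float64(78.7)), (21, np.float64(77.2)), (96, np.float64(77.3)), (99, np.float64(79.8)), (102, np.float64(78.3)), (105, np.float64(77.3)), (108, np.float64(76.3)), (111, np.float64(76.6)), (114, np.float64(76.8)), (117, np.float64(77.6)), (120, np.float64(77.8)), (123, np.float64(78.3)), (126, np.float64(79.1)), (129, np.float64(78.3)), (132, np.float64(78.1)), (135, np.float64(78.6)), (138, np.float64(77.6)), (141, np.float64(76.6)), (144, np.float64(80.8)), (147, np.float64(80.3)), (150, np.float64(78.3)), (153, np.float64(78.3)), (156, np.float64(78.6)), (159, np.float64(79.3)), (162, np.float64(78.1)), (165, np.float64(78.3)), (168, np.float64(78.8)), (171, np.float64(78.5)), (174, np.float64(79.8)), (177, np.float64(78.8)), (180, np.float64(78.3)), (183, np.float64(78.0)), (186, np.float64(78.5)), (189, np.float64(77.5)), (192, np.float64(76.8)), (312, np.float64(77.9)), (330, np.float64(78.7)), (333, np.float64(77.2)), (336, np.float64(77.7)), (342, np.float64(86.4)), (345, np.float64(77.9)), (348, np.float64(78.7)), (351, np.float64(79.0)), (354, np.float64(80.2)), (357, np.float64(79.5))]
pics/top6.png [445.82 307.17] 15 res 1.96
[(-165, np.float64(79.4)), (-162, np.float64(80.9)), (-159, np.float64(80.1)), (-57, np.float64(78.0)), (-54, np.float64(77.7)), (-51, np.float64(77.2)), (-48, np.float64(78.2)), (-45, np.float64(78.2)), (-42, np.float64(78.1)), (-39, np.float64(76.4)), (-18, np.float64(83.8)), (-15, np.float64(85.0)), (0, np.float64(77.7)), (12, np.float64(82.4)), (15, np.float64(80.4))]
```

View pics/s6c.png

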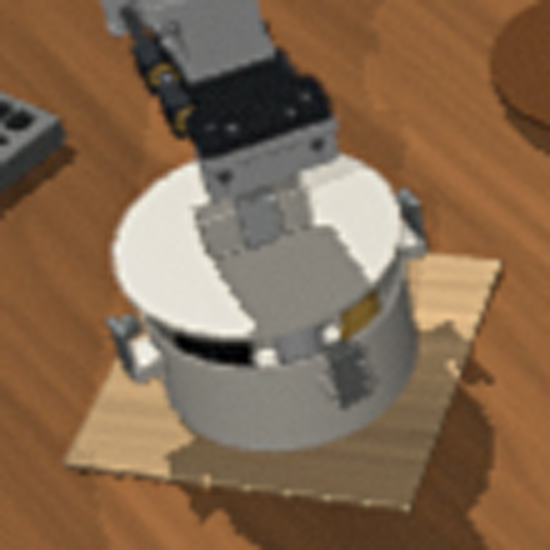

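View pics/t6c.png

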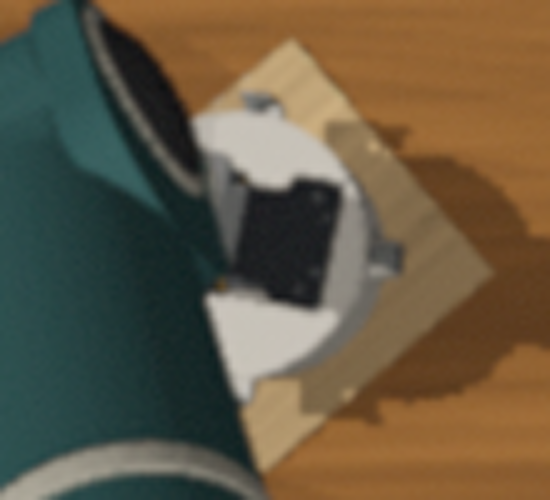

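arm_command(
  motion=[0.005, 0.004, -0.001, -0.0005, 0, 0, 0, 0.005, 0.004, 0, 0, 0, 0, 0, 0.005, 0.004, 0, 0, 0, 0, 0, 0.005, 0.003, 0, 0, 0, 0, 0, 0.005, 0, 0, 0, 0, 0, 0, 0.005, 0, 0, 0, 0, 0, 0, 0.005, 0, 0, 0, 0, 0, 0],
  newtons=60,
)

```text
t: 25.15
eef_pos: [444.4, 309.6, 86.7]
eef_rot: [[0.0, -0.979, 0.202], [-0.0, 0.202, 0.979], [-1.0, -0.0, -0.0]]
force: [-0.5, 0.0, -1.4]
opening: 15.5
```

```bash
python3 look.py 7 | cut -c1-200
```

```text
[444.36479356 309.55025926  86.72151116] 15.53797317227552 [-0.45522644  0.01226091 -1.35164004] 25.15
pics/side7.png [445.76 309.78] 50 res 1.06
[(0, np.float64(77.3)), (3, np.float64(78.3)), (6, np.float64(77.5)), (9, np.float64(77.8)), (12, np.float64(77.8)), (15, np.float64(77.0)), (18, np.float64(78.3)), (96, np.float64(75.3)), (99, np.flo
pics/top7.png [445.64 305.74] 18 res 1.59
[(-171, np.float64(79.3)), (-168, np.float64(77.3)), (-165, np.float64(78.6)), (-162, np.float64(77.6)), (-159, np.float64(79.1)), (-156, np.float64(78.1)), (-57, np.float64(77.7)), (-54, np.float64(7
```

View pics/s7c.png

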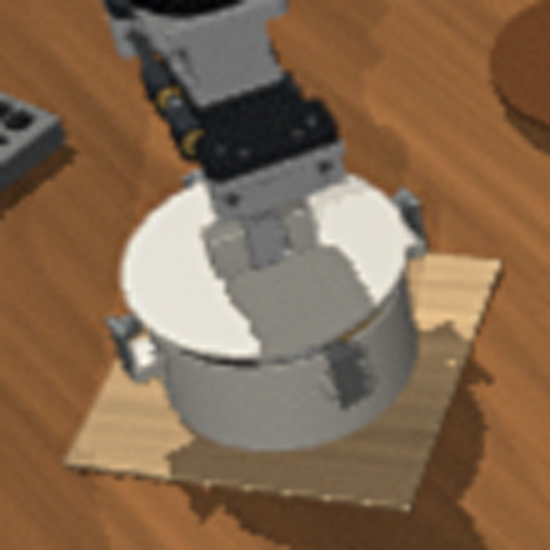

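The plug has entered the mouth with no side force. I'm pressing down in small steps and watching the force.

arm_command(
  motion=[0.005, 0.001, 0, 0, 0, 0, 0, 0.005, 0.001, 0, 0, 0, 0, 0, 0.005, 0.001, 0, 0, 0, 0, 0, 0.005, 0, 0, 0, 0, 0, 0, 0.005, 0, 0, 0, 0, 0, 0],
)

```text
t: 25.75
eef_pos: [444.3, 309.5, 83.6]
eef_rot: [[0.0, -0.979, 0.202], [-0.0, 0.202, 0.979], [-1.0, -0.0, -0.0]]
force: [1.0, -0.1, 1.2]
opening: 15.7
```

arm_command(
  motion=[0.005, 0.001, 0, 0, 0, 0, 0, 0.005, 0.001, 0, 0, 0, 0, 0, 0.005, 0, 0, 0, 0, 0, 0],
)

```text
t: 26.05
eef_pos: [444.0, 309.4, 81.2]
eef_rot: [[-0.0, -0.979, 0.202], [-0.001, 0.202, 0.979], [-1.0, 0.0, -0.001]]
force: [1.5, 0.3, -2.7]
opening: 15.6
```

arm_command(
  motion=[0.005, 0.0015, 0, 0, 0, 0, 0, 0.005, 0.0015, 0, 0, 0, 0, 0, 0.005, 0, 0, 0, 0, 0, 0],
)

```text
t: 26.35
eef_pos: [444.1, 309.4, 78.2]
eef_rot: [[-0.0, -0.979, 0.202], [-0.001, 0.202, 0.979], [-1.0, 0.0, -0.001]]
force: [1.9, 0.6, -4.4]
opening: 15.6
```

arm_command(
  motion=[0.005, 0.001, 0, 0, 0, 0, 0, 0.005, 0.001, 0, 0, 0, 0, 0, 0.005, 0, 0, 0, 0, 0, 0],
)

```text
t: 26.65
eef_pos: [444.3, 309.6, 76.3]
eef_rot: [[0.0, -0.979, 0.202], [-0.0, 0.202, 0.979], [-1.0, -0.0, -0.0]]
force: [3.3, 1.8, -9.0]
opening: 15.8
```

arm_command(
  motion=[0.005, 0.001, 0, 0, 0, 0, 0, 0.005, 0.001, 0, 0, 0, 0, 0, 0.005, 0, 0, 0, 0, 0, 0],
)

```text
t: 26.95
eef_pos: [444.2, 309.4, 74.5]
eef_rot: [[-0.0, -0.979, 0.202], [-0.0, 0.202, 0.979], [-1.0, 0.0, -0.0]]
force: [0.9, -0.6, -3.3]
opening: 15.4
```

The beads have closed over the disc and are pulling it down. Next I'll build up the push.

arm_command(
  motion=[0.005, 0.001, 0, 0, 0, 0, 0, 0.005, 0, 0, 0, 0, 0, 0, 0.005, 0, 0, 0, 0, 0, 0],
)

```text
t: 27.25
eef_pos: [444.3, 309.5, 73.7]
eef_rot: [[-0.0, -0.979, 0.202], [-0.0, 0.202, 0.979], [-1.0, 0.0, -0.0]]
force: [-0.8, 0.4, 0.1]
opening: 15.7
```

arm_command(
  motion=[0.005, 0.001, 0, 0, 0, 0, 0, 0.005, 0, 0, 0, 0, 0, 0, 0.005, 0, 0, 0, 0, 0, 0],
)

```text
t: 27.55
eef_pos: [444.9, 309.9, 73.6]
eef_rot: [[0.001, -0.979, 0.202], [0.001, 0.202, 0.979], [-1.0, -0.001, 0.001]]
force: [-2.8, -1.9, 16.3]
opening: 15.3
```

arm_command(
  motion=[0.005, -0.0003, 0, 0, 0, 0, 0, 0.005, 0, 0, 0, 0, 0, 0, 0.005, 0, 0, 0, 0, 0, 0, 0.005, 0, 0, 0, 0, 0, 0],
)

```text
t: 27.95
eef_pos: [444.8, 309.9, 73.6]
eef_rot: [[0.001, -0.979, 0.202], [0.001, 0.202, 0.979], [-1.0, -0.001, 0.001]]
force: [-1.1, -0.7, 9.5]
opening: 15.3
```

```bash
python3 look.py 8 | cut -c1-120; python3 -c "
from h import *
print(read_state()['force'])"
```

```text
[444.84171456 309.91347562  73.63643541] 15.273590720254271 [-1.0930592  -0.65452942  9.53083183] 27.95
pics/side8.png [446.71 310.47] 50 res 1.21
[(0, np.float64(78.0)), (3, np.float64(78.5)), (6, np.float64(76.5)), (9, np.float64(78.0)), (12, np.float64(78.0)), (15
pics/top8.png [446.4  305.31] 16 res 1.17
[(-171, np.float64(77.4)), (-168, np.float64(77.6)), (-165, np.float64(78.6)), (-162, np.float64(78.3)), (-159, np.float
[-0.65769174 -0.19134943  8.85989119]
```

View pics/s8c.png

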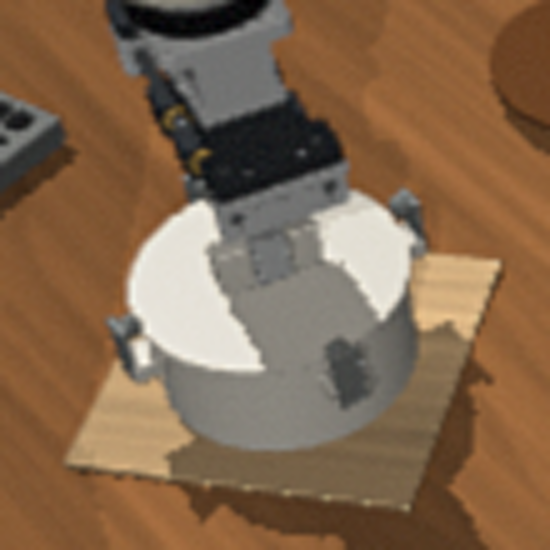

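The lid sits flush on the rim under the clips. I'm adding a hair of push and checking that it holds steady.

arm_command(
  motion=[0.005, 0.0001, 0, 0, 0, 0, 0, 0.005, 0, 0, 0, 0, 0, 0, 0.005, 0, 0, 0, 0, 0, 0, 0.005, 0, 0, 0, 0, 0, 0, 0.005, 0, 0, 0, 0, 0, 0],
)

```text
t: 28.55
eef_pos: [444.8, 309.9, 73.6]
eef_rot: [[0.001, -0.979, 0.202], [0.001, 0.202, 0.979], [-1.0, -0.001, 0.001]]
force: [-1.2, -0.1, 12.4]
opening: 15.5
```

arm_command(
  motion=[0.005, 0, 0, 0, 0, 0, 0, 0.005, 0, 0, 0, 0, 0, 0, 0.005, 0, 0, 0, 0, 0, 0, 0.005, 0, 0, 0, 0, 0, 0, 0.005, 0, 0, 0, 0, 0, 0, 0.005, 0, 0, 0, 0, 0, 0, 0.005, 0, 0, 0, 0, 0, 0, 0.005, 0, 0, 0, 0, 0, 0],
)

```text
t: 29.35
eef_pos: [444.8, 309.9, 73.6]
eef_rot: [[0.001, -0.979, 0.202], [0.001, 0.202, 0.979], [-1.0, -0.001, 0.001]]
force: [-0.7, -2.2, 12.3]
opening: 15.8
```

```bash
python3 -c "
from workcell import order,read_state
print(order.close_job());s=read_state();print(s['t'],s['force'],s['eef_pos'])"
```

```text
the job is handed in; nothing more can be done
None
the job is handed in; nothing more can be done
```

The nozzle, coupling and cap are in the tub, and the lid is snapped home. I handed the job in at about 29 s with the arm still holding the lid and pushing down.

**Last checks**
- **Push:** it read 12.4 N and then 12.3 N over the final 0.8 s, a little above the 10 N asked.
- **Height and level:** the TCP was steady at 73.6 mm, the height I worked out for a fully home lid, and the tool was vertical to about 0.001 rad. The last side picture shows the lid flush under the clips.
- **Spares:** all three were standing in the tub in the last pictures before the lid went on.
- **Bystanders:** I did not measure the bottle, jar or tape ring at the end. The arm was not driven near any of them.

**What disagreed**
- **First tub position:** my first estimate of the tub centre was about 8 mm off. I corrected it from rim edges in both views before placing the cap.
- **Spares' positions:** they appeared 5–10 mm lower in y in the pictures than where the arm let go of them. They were still well inside the tub.
- **Lid centre:** the two cameras differed by about 5 mm in y at the end. The top view was mostly blocked by the arm, so I relied on the side view, which put the lid within about 2 mm of the tub's centre. The clean snap and low side forces fit that.

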